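# Load the press slide and crank the part under the ram

### The job

Set the aluminium bearing housing gently into the brass-edged nest on the slide's carriage, then fit the steel crank fully down on the square shaft end and wind it until the nest is centred under the ram of the blue press. Then take the crank off, lay it down gently about the middle of its black mat, flat with its red grip pointing up, and let everything go; leave the other things on the bench where they are.

Things in the scene. Friction and masses are not known exactly. Their poses are not given: they have to be found in the camera images.
- housing: the workpiece: aluminium block 42 (x) x 62 (y) x 50 mm high with a brass bush, diameter 22, standing 8 mm up from its top; about 0.4 kg; origin centre of underside, z up
- nest (a point): centre of the nest's floor, on the carriage, about 60 mm above the bench; axes as the slide's. The nest is bounded by brass strips 8 mm high and leaves an opening of 50 (x) x 70 mm (y), so the housing has 4 mm of play on each side; carriage outline 92 x 92 mm
- carriage (a joint): travel of the carriage, m; about 0 (within 5 mm) at the start, grows as it runs along the slide's +y towards the press; range -0.01 to 0.155. Geared to the shaft, it is stiff to push directly and stays where it is left
- shaft (a joint): turn of the square shaft, rad; grows clockwise seen when looking down onto the shaft end; 60 mm of carriage travel per full turn; friction about 0.16 N m, so it stays where it is left
- shaft_end (a point): tip of the steel square shaft, on its axis; z points out along the shaft, which leans 27 deg (0.47 rad) from vertical towards the slide's -x (the robot side); x and y are square to the flats of the shaft and turn with it. Shaft 14 mm square, standing 28 mm out of a collar of diameter 32, the last 7 mm a round taper. Collar top is 95 mm above the bench, and nothing is in the crank's sweep
- slide: blue feed slide, fixed: bed 100 (x) x 250 (y) mm, 42 mm high, with the gear housing of the shaft on its -x side; origin at bench level in the middle of the bed, y along the travel towards the press, z up
- ram (a point): centre of the lower face of the press's ram, a dark steel bar 26 mm square, 145 mm above the bench, hanging over the line of travel; axes as the slide's. Above it the press head (70 x 200 mm) reaches from 245 to 330 mm, the ram's top to 405 mm; the column, 60 x 70 mm, stands 130 mm beyond the ram along the slide's +y, and a black handwheel, diameter 156, on the head's +x side
- crank: the loose crank, 0.3 kg: steel hub 34 mm square (faces along its x and y), 40 mm high, with a square socket 16.5 mm wide and 30 mm deep open on its underside; flat arm 20 wide, 12 mm thick, from the hub along +x to 69 mm from the hub's axis, its underside flush with the hub's. Origin on the hub's axis at the underside, z up through hub. Fully fitted, the underside rests on the shaft's collar; any of four quarter turns fits, with about 11 deg of play either way
- grip_mid (a point): middle of the crank's red grip, a solid, freely spinning sleeve (it may be gripped firmly) of diameter 20, 45 mm long, parallel to the hub's axis and 55 mm from it, from 14 to 59 mm above the crank's underside
- crank_mid (a point): point on the crank's underside halfway between hub axis and grip axis
- mat: black rubber mat for the crank, fixed, 170 (x) x 130 (y) x 4 mm thick, origin centre of underside; the crank lies on it at the start
- offcut_a: loose pine offcut with one end painted pink, 44 x 60 x 46 mm high, origin centre of underside; bystander
- offcut_b: second, identical pine offcut with one end painted pink, origin centre of underside; bystander
- arbor_plate: loose round dark steel plate, diameter 90, 18 mm thick; bystander
- driver: loose screwdriver with orange handle, about 200 mm; bystander
- hex_socket: loose upright steel cylinder, diameter 28, 45 mm high; bystander
- steel_bar: loose dark steel bar 25 x 140 x 25 mm high; bystander
Mind the look-alikes: they are no part of the job. What is shaped like the crank but orange is not meant.

How it is judged:
On the way, in this order (a step that is already met when the one before it is completed fails the run):
1. the housing sits in the nest, let go, with the carriage still in its loading place (horizontal distance between housing and nest below 0.009 m and z of housing in the frame of nest between -0.004 and 0.004 m and angle between housing's own z axis and vertical below 0.06 rad and contact force between the fingers and housing below 0.5 N and value of joint carriage below 0.02 m), for 0.2 s.
2. the crank is fully down on the square shaft (distance between crank and shaft_end below 0.032 m and angle between the z axis of crank and the z axis of shaft_end, either way round below 0.09 rad and z of crank in the frame of shaft_end below -0.024 m), for 0.2 s.
3. wound with the crank on the shaft until the nest is under the ram (all of step 2 and horizontal distance between nest and ram below 0.005 m), for 0.2 s.
At the end, for the whole second after the job is handed in: The housing lies flat in the nest (origin within 9 mm of the nest's centre across and 4 mm in height), the nest is within 5 mm of the ram's axis horizontally, and the crank lies flat on the mat, grip up, its crank_mid point within 45 mm of the mat's middle; housing and crank are let go and at rest (horizontal distance between housing and nest below 0.009 m and z of housing in the frame of nest between -0.004 and 0.004 m and angle between housing's own z axis and vertical below 0.06 rad and horizontal distance between nest and ram below 0.005 m and horizontal distance between crank_mid and mat below 0.045 m and height (world z) of crank below 0.009 m and angle between crank's own z axis and vertical below 0.08 rad and contact force between the fingers and housing below 0.5 N and linear speed of each of housing, crank below 0.02 m/s); the robot touches nothing.
It fails at once if a bystander is pushed more than 25 mm from its place (distance of any of offcut_a, offcut_b, arbor_plate, driver, hex_socket, steel_bar from where it was at the start of the episode above 0.025 m).
It fails at once if the housing is dropped or slammed into the nest (faster than 0.6 m/s within 15 mm of its place) (distance between housing and nest below 0.015 m and linear speed of housing above 0.6 m/s).
It fails at once if the crank is dropped or slammed onto the mat (faster than 0.7 m/s, less than 20 mm above the bench and within 100 mm of the mat's middle) (horizontal distance between crank and mat below 0.1 m and height (world z) of crank below 0.02 m and linear speed of crank above 0.7 m/s).
It also fails if it takes over 72 s, if anything falls off the work surface, if the arm or the gripper's body presses on something with over 40 N, if the wrist force passes 120 N, or if a joint passes its speed limit or range.

### The arm

A 6-joint arm with a two-finger parallel gripper is mounted at the origin on the work surface. World frame = base frame: x ahead of the robot, y to its left, z up, the work surface at z = 0. Lengths are in m, angles in rad, forces in N, time in s.
With the tool pointing down it reaches from about 0.35 to 0.775 m from the base axis. Payload 7.3 kg.
Tool frame: the origin (TCP) lies at the very end of the fingers, on their centre line; the grasp point (between the pads) lies 19 mm behind it (robot.pinch_z is the distance from the TCP to the grasp point, in m); z points along the fingers, y is the line along which they close (so a half turn about z gives the same grasp; the last joint's range is limited). The gripper opens to 92 mm and grips with 3 to 60 N. Pads are 19 mm wide; open, the fingers measure 130 mm over their backs; the gripper's body (75 mm by 190 mm) begins 47 mm behind the grasp point.
Start: joints at [-1.282, 0.342, 1.524, -0, 1.275, -0.146], TCP at [0.221, -0.476, 0.227] pointing down, gripper open.
Joint ranges: [-2.53, 2.53], [-0.77, 2.02], [0.04, 2.7], [-1, 4.14], [0.28, 2.66], [-3.11, 3.11]. Speed limits (rad/s): [2.57, 2.57, 3.14, 3.14, 3.14, 3.14].

### API

Orientations are given as [roll, pitch, yaw] about the fixed x, y, z axes, in that order (R = Rz(yaw) Ry(pitch) Rx(roll)).
In Python, from cell import robot gives the robot as it stands.
- The arm moves only by the tool move_arm, never from a script. Its argument "motion" is a list of rows, each a list of 6 numbers: the shift along the tool's x, y, z in units of 0.1 m (1.0 is 0.1 m), then the turn, a rotation vector about the tool's x, y, z in units of pi rad (1.0 is pi rad). In form: [[dx, dy, dz, rx, ry, rz], ...]. A call has 1 to 12 rows; each row is the pose to reach, as a shift and turn from the pose commanded when the call began, along the tool's axes at that moment, turning the shorter way round; what a row does not reach only later rows make up. A row lasts 1/8 s, in which the tool goes at most 62.5 mm and 10.7 degrees, less where a joint would pass 70% of its speed; a pose out of reach is approached as far as the arm can. A call with a number of a shift or a turn outside -1 to 1 is refused whole. A call with a gripper value outside its range is refused whole. "fingers" is the opening, from -1 (shut) to 1 (fully open), set as the call begins (left out, the last holds). The fingers move at their own pace and stop on an object; "newtons" is the grip in N (left out, the last holds). Time passes only in rows, so rows that repeat a pose let the fingers close. It gives the time, the measured TCP pose, the force, the opening and the grip force at its end, in the units of the state.
- robot.observe(): the state, without advancing time (a new reading comes with each control period).
- robot.read_camera(name): name is "scene" or "top" or "wrist"; returns a dict with "image" (480x640x3 uint8, red, green, blue), "range_z" (480x640 float32, m along the optical axis (not along the pixel's ray), 0 where there is no reading), "vfov" (degrees; the focal length in pixels is half the picture's height over the tangent of half this angle, whatever the lens; pixels are square), "cx", "cy" (the principal point, pixels), "extrinsics" (4x4, takes a point from camera to world coordinates); the wrist camera has in their place "hand_eye" (4x4, takes a point from camera to tool coordinates, whose origin is the TCP and whose axes are the flange's). Camera axes: x right, y up, looking along -z (the intrinsics and any distortion apply to the point x, -y, -z); pixel columns grow to the right and rows downward; lengths in m; the calibration is good to about 2 mm. A picture is of the moment at which its call begins: read the wrist's pose just before it.
- robot.hand_in(): hands the job in; it is judged then, once.
The state is a dict: "time": time; "qpos": joint angles; "qvel": joint speeds; "joint_efforts": joint torques, N m; "tool_pos": TCP position; "tool_rot": TCP orientation; "contact_force": force on the tool from outside, world axes, zero at the start; "torque": the same for the moment, N m; "opening": finger opening in m; "grip_force": force on a finger pad.
Only numpy, scipy, OpenCV 4.12 (cv2) and the standard library are available. Lean on these libraries where they do the work, as an engineer would, in place of code of your own. Each camera call takes 0.05 s, during which the arm holds its last target. There are 200 camera calls.

## Working session

There is one attempt and no reset: what is moved stays moved. The work goes in short steps, Python scripts to look and compute and a tool call to move; the robot and the scene stay as the last step left them, time stands still between calls to the robot, and variables do not carry over. Pictures are saved under pics/ and viewed, at most 10 in all, crops included, and the job is handed in when it is done.

Besides the shell and the picture viewer there is one more tool, called after "Request:" by a JSON object that holds its "api" and its "payload", one argument or row to a line. move_arm: Moves the arm, as the interface text tells. Shifts and turns lie within -1 to 1; 1 stands for 0.1 m of shift or pi rad of turn. Its arguments: {"type":"object","properties":{"motion":{"type":"array"},"fingers":{"type":"number"},"newtons":{"type":"number"}},"required":["motion"]}

```bash
mkdir -p pics; ls; cat > h.py <<'E'
import numpy as np, cv2
from cell import robot
from scipy.spatial.transform import Rotation as R
def cam(n):
    s=robot.observe(); c=robot.read_camera(n)
    if 'extrinsics' in c: T=np.array(c['extrinsics'])
    else:
        W=np.eye(4); W[:3,:3]=R.from_euler('xyz',s['tool_rot']).as_matrix(); W[:3,3]=s['tool_pos']; T=W@np.array(c['hand_eye'])
    c['T']=T; c['f']=240/np.tan(np.radians(c['vfov'])/2); return c
def cloud(c):
    v,u=np.mgrid[:480,:640]; z=c['range_z']
    P=np.stack([(u-c['cx'])/c['f']*z,-(v-c['cy'])/c['f']*z,-z],-1)
    return P@c['T'][:3,:3].T+c['T'][:3,3]
def save(c,fn): cv2.imwrite('pics/'+fn,c['image'][:,:,::-1])
def load(n):
    import pickle; return pickle.load(open(n,'rb'))
def dump(c,n):
    import pickle; pickle.dump(dict(c),open(n,'wb'))
E
python3 - <<'E'
from h import *
for n in ['scene','top']:
    c=cam(n); save(c,n+'0.png'); dump(c,n+'0.pkl'); print(n,{k:v for k,v in c.items() if k not in('image','range_z')})
print(robot.observe(), robot.pinch_z)
E
```

```text
pics
scene {'vfov': 46.694113681783875, 'cx': 321.4898555131279, 'cy': 241.41136999503465, 'extrinsics': array([[ 0.02035782, -0.63111055,  0.77542571,  1.55873933],
       [ 0.9995533 , -0.00412606, -0.02960017, -0.04984079],
       [ 0.02188043,  0.77568193,  0.63074463,  0.92719523],
       [ 0.        ,  0.        ,  0.        ,  1.        ]]), 'T': array([[ 0.02035782, -0.63111055,  0.77542571,  1.55873933],
       [ 0.9995533 , -0.00412606, -0.02960017, -0.04984079],
       [ 0.02188043,  0.77568193,  0.63074463,  0.92719523],
       [ 0.        ,  0.        ,  0.        ,  1.        ]]), 'f': np.float64(556.016313975402)}
top {'vfov': 49.5051852730029, 'cx': 312.6786705402563, 'cy': 243.23915558751423, 'extrinsics': array([[ 0.01793726,  0.9957382 , -0.09046381,  0.42445971],
       [-0.99973003,  0.01919821,  0.01308791, -0.00738146],
       [ 0.01476888,  0.09020463,  0.99581374,  1.51614439],
       [ 0.        ,  0.        ,  0.        ,  1.        ]]), 'T': array([[ 0.01793726,  0.9957382 , -0.09046381,  0.42445971],
       [-0.99973003,  0.01919821,  0.01308791, -0.00738
[... 178 characters left out ...]
 'qpos': array([-1.28204385e+00,  3.42670610e-01,  1.52490356e+00, -7.87302289e-06,
        1.27539904e+00, -1.46022614e-01]), 'qvel': array([ 5.63154636e-04, -1.39094219e-03, -2.32132699e-03, -9.24693892e-06,
       -1.18115472e-03,  1.17208682e-03]), 'joint_efforts': array([ 1.13734426e-03, -4.32004237e+01, -2.44694549e+01,  7.20122340e-02,
        5.26709540e-02, -5.77289939e-05]), 'tool_pos': array([ 0.22103841, -0.47580916,  0.2261116 ]), 'tool_rot': array([-3.14022570e+00, -1.93427711e-04,  4.34777257e-01]), 'contact_force': array([ 0.13228359, -0.12898595, -0.75301219]), 'torque': array([ 0.03167955,  0.01033578, -0.05337269]), 'grip_force': 0.0, 'opening': 0.09156641490577973} 0.0188
```

View pics/scene0.png

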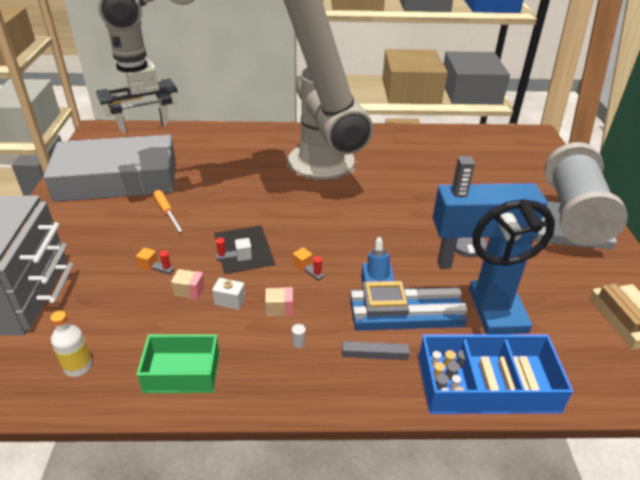

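View pics/top0.png

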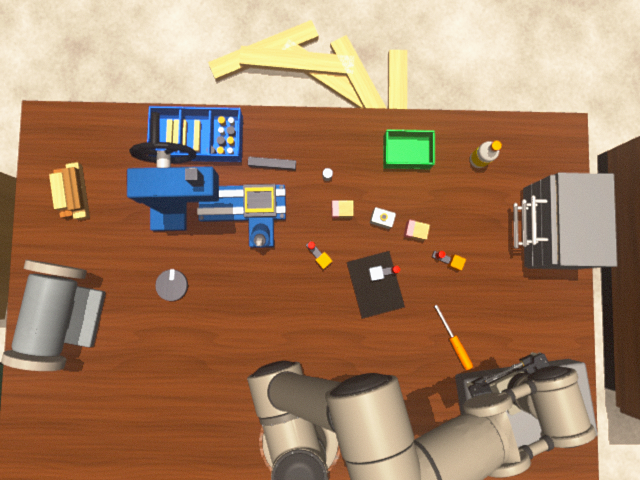

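Candidates: the housing is the white-grey block with a brass bush at top (383,217); the pine offcuts at (342,208) and (418,230) are not it. The crank is the steel-hub one on the mat at (377,272), grip (396,269). The orange-hub ones at (322,258) and (455,260) are look-alikes. The nest is the brass frame at (259,200), the shaft at (260,238). Next I measure these and check one close crop.

```bash
python3 - <<'E'
from h import *
c=load('top0.pkl'); P=cloud(c); im=c['image']; hsv=cv2.cvtColor(im,cv2.COLOR_RGB2HSV)
def box(m,name,u0,u1,v0,v1):
    k=np.zeros((480,640),np.uint8); k[v0:v1,u0:u1]=m[v0:v1,u0:u1]
    p=P[k>0]; xy=p[:,:2].astype(np.float32)
    r=cv2.minAreaRect(xy); print(name,len(p),'rect',np.round(r[0],4),np.round(r[1],4),round(r[2],1),'med',np.round(np.median(p,0),4),'z',np.round(np.percentile(p[:,2],[5,50,95]),4))
    return p
Z=P[...,2]
box((Z>.042)&(Z<.056),'housing',365,402,200,235)
box((Z>.053),'bush',365,402,200,235)
box((Z>.03)&(Z<.05),'hub',362,386,255,290)
red=((hsv[...,0]<6)|(hsv[...,0]>174))&(hsv[...,1]>150)
box(red,'grip',386,405,255,285)
box((hsv[...,2]<60)&(Z<.012),'mat',335,415,245,325)
gold=(hsv[...,0]>18)&(hsv[...,0]<32)&(hsv[...,1]>120)
box(gold,'nest',235,290,175,225)
box((Z>.09)&(Z<.2),'shaft',240,285,215,255)
blue=(hsv[...,0]>100)&(hsv[...,0]<125)&(hsv[...,1]>120)
box(blue&(Z>.03)&(Z<.06),'bed',190,290,180,225)
# scene
s=load('scene0.pkl');Q=cloud(s)
k=Q[225:275,436:456].reshape(-1,3)
for v in (215,225,235,240,245,250,255,260,265,270): print(v,[tuple(np.round(Q[v,u],3)) for u in (440,444,448,452)])
for n,cc,(u0,u1,v0,v1) in (('t',c,(230,430,180,300)),('s',s,(330,530,220,340))):
    cv2.imwrite(f'pics/crop_{n}.png',cv2.resize(cc['image'][v0:v1,u0:u1,::-1],(800,480),interpolation=cv2.INTER_CUBIC))
cv2.imwrite('pics/crop.png',np.vstack([cv2.resize(cv2.imread(f'pics/crop_{n}.png'),(500,300)) for n in 'ts']))
E
```

```text
housing 289 rect [ 0.6366 -0.2255] [0.0616 0.0431] 74.0 med [ 0.6361 -0.226   0.0487] z [0.0437 0.0487 0.0546]
bush 76 rect [ 0.5308 -0.1365] [0.056  0.3298] 49.1 med [ 0.6358 -0.2243  0.0555] z [0.0531 0.0555 1.5161]
hub 148 rect [ 0.4768 -0.2073] [0.0338 0.0349] 12.4 med [ 0.477  -0.2076  0.0428] z [0.0373 0.0428 0.0478]
grip 53 rect [ 0.4639 -0.1434] [0.0216 0.2823] 11.8 med [ 0.4886 -0.2608  0.0608] z [-0.0011  0.0608  0.0667]
mat 117 rect [ 0.4412 -0.2135] [0.1469 0.1244] 21.0 med [ 0.4316 -0.2167  0.003 ] z [-0.0029  0.003   0.0076]
nest 285 rect [0.5639 0.0888] [0.3255 0.094 ] 18.5 med [0.679  0.1274 0.0662] z [0.059  0.0662 0.0716]
shaft 142 rect [0.5679 0.1214] [0.043  0.0403] 32.2 med [0.5672 0.1214 0.0973] z [0.0908 0.0973 0.1185]
bed 478 rect [0.6644 0.1793] [0.1151 0.2452] 2.3 med [0.6311 0.1571 0.0342] z [0.0303 0.0342 0.0488]
215 [(np.float64(0.692), np.float64(0.212), np.float64(0.29)), (np.float64(0.711), np.float64(0.214), np.float64(0.304)), (np.float64(0.709), np.float64(0.223), np.float64(0.302)), (np.float64(0.709), np.float64(0.23), np.float64(0.302))]
225 [(np
[... 1459 characters left out ...]
), np.float64(0.234), np.float64(0.166)), (np.float64(0.686), np.float64(0.241), np.float64(0.169)), (np.float64(0.685), np.float64(0.25), np.float64(0.167)), (np.float64(0.687), np.float64(0.258), np.float64(0.17))]
265 [(np.float64(0.689), np.float64(0.234), np.float64(0.157)), (np.float64(0.687), np.float64(0.243), np.float64(0.155)), (np.float64(0.682), np.float64(0.253), np.float64(0.151)), (np.float64(0.51), np.float64(0.323), np.float64(-0.002))]
270 [(np.float64(0.529), np.float64(0.289), np.float64(-0.002)), (np.float64(0.526), np.float64(0.3), np.float64(-0.004)), (np.float64(0.528), np.float64(0.309), np.float64(-0.002)), (np.float64(0.529), np.float64(0.319), np.float64(-0.001))]
```

View pics/crop.png

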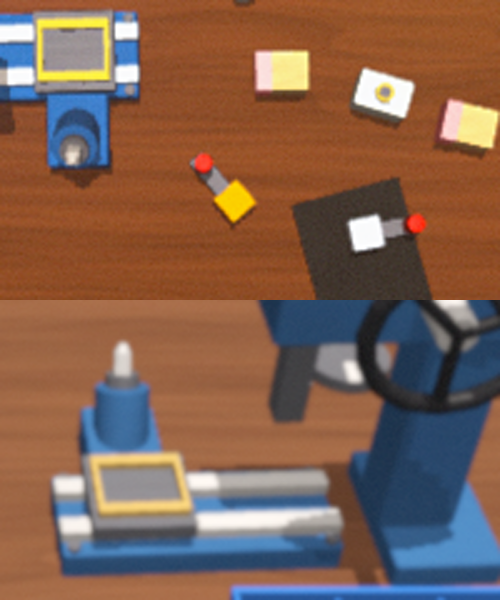

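The crop confirms the choice: the housing has a bush, the crank has a steel hub and red grip on the mat, and the ram hangs to the +y side of the nest. I'll add a move planner and a refined nest measurement.

```bash
cat >> h.py <<'E'
def pose(p,rot):
    T=np.eye(4);T[:3,:3]=rot;T[:3,3]=p;return T
def cur():
    s=robot.observe(); return pose(s['tool_pos'],R.from_euler('xyz',s['tool_rot']).as_matrix())
def down(yaw): return R.from_euler('xyz',[np.pi,0,yaw]).as_matrix()
def plan(*targets,start=None):
    "per call: one row (units), rows needed"
    A=cur() if start is None else start
    for B in targets:
        B=np.array(B)
        D=np.linalg.inv(A)@B; n=1
        while True:
            w=R.from_matrix(D[:3,:3]).as_rotvec(); out=[];X=A;ok=True
            for i in range(1,n+1):
                Y=pose(A[:3,3]+(B[:3,3]-A[:3,3])*i/n, A[:3,:3]@R.from_rotvec(w*i/n).as_matrix())
                d=np.linalg.inv(X)@Y; r=np.r_[d[:3,3]*10,R.from_matrix(d[:3,:3]).as_rotvec()/np.pi]
                ok&=np.abs(r).max()<=1; out.append((np.round(r,3).tolist(),int(np.ceil(max(np.linalg.norm(d[:3,3])/.0625,np.linalg.norm(r[3:])*180/10.7)-1e-6)))); X=Y
            if ok: break
            n+=1
        for o in out: print(o)
        print('--'); A=B
def ray(c,u,v,z):
    d=c['T'][:3,:3]@np.array([(u-c['cx'])/c['f'],-(v-c['cy'])/c['f'],-1]); o=c['T'][:3,3]
    return o+d*(z-o[2])/d[2]
E
python3 - <<'E'
from h import *
c=load('top0.pkl'); P=cloud(c); hsv=cv2.cvtColor(c['image'],cv2.COLOR_RGB2HSV); Z=P[...,2]
def rect(m,u0,u1,v0,v1,z,name):
    k=np.zeros((480,640),np.uint8); k[v0:v1,u0:u1]=m[v0:v1,u0:u1]
    n,l,st,_=cv2.connectedComponentsWithStats(k); i=1+np.argmax(st[1:,4]); v,u=np.nonzero(l==i)
    q=np.array([ray(c,a,b,z)[:2] for a,b in zip(u,v)],np.float32); r=cv2.minAreaRect(q); print(name,len(u),np.round(r[0],4),np.round(r[1],4),round(r[2],1))
rect((hsv[...,0]>18)&(hsv[...,0]<32)&(hsv[...,1]>120)&(hsv[...,2]>120),235,290,175,225,.068,'nest')
rect((hsv[...,1]<60)&(hsv[...,2]>120),365,402,200,235,.050,'housing')
rect((hsv[...,2]<70),335,415,245,325,.004,'mat')
print(robot.read_camera('wrist')['hand_eye'])
plan(pose([.637,-.226,.2],down(1.29)))
E
```

```text
nest 285 [0.6766 0.1266] [0.0708 0.0787] 1.7
housing 282 [ 0.6371 -0.2257] [0.0632 0.0431] 74.3
mat 2090 [ 0.4461 -0.2114] [0.1655 0.1261] 15.6
[[-4.80353655e-04  9.65825596e-01  2.59192374e-01  6.99369228e-02]
 [ 9.99999864e-01  4.11403641e-04  3.20261822e-04  5.16889353e-04]
 [ 2.02684378e-04  2.59192493e-01 -9.65825663e-01 -1.58893036e-01]
 [ 0.00000000e+00  0.00000000e+00  0.00000000e+00  1.00000000e+00]]
([0.965, -0.103, 0.053, -0.0, -0.0, -0.054], 2)
([0.968, 0.063, 0.053, -0.0, -0.0, -0.054], 2)
([0.943, 0.227, 0.052, -0.0, -0.0, -0.054], 2)
([0.891, 0.384, 0.052, -0.0, -0.0, -0.054], 2)
([0.813, 0.53, 0.052, -0.0, -0.0, -0.054], 2)
--
```

Request:
{"api": "move_arm", "payload": {
  "motion": [
    [0.5,-0.05,0.03,0,0,-0.03],
    [0.965,-0.103,0.053,0,0,-0.054]
  ],
  "fingers": 1,
  "newtons": 30
}}

```text
time: 0.4
tool_pos: [0.305, -0.4256, 0.221]
tool_rot: [-3.141, -0.0, 0.606]
contact_force: [-0.2, -0.2, 0.2]
opening: 0.092
grip_force: 0.0
```

Request:
{"api": "move_arm", "payload": {
  "motion": [
    [0.5,0.03,0.03,0,0,-0.03],
    [0.968,0.063,0.053,0,0,-0.054]
  ]
}}

```text
time: 0.65
tool_pos: [0.3888, -0.3752, 0.2158]
tool_rot: [-3.141, -0.0, 0.777]
contact_force: [0.6, -0.5, -0.2]
opening: 0.0917
grip_force: 0.0
```

Request:
{"api": "move_arm", "payload": {
  "motion": [
    [0.5,0.11,0.03,0,0,-0.03],
    [0.943,0.227,0.052,0,0,-0.054]
  ]
}}

```text
time: 0.9
tool_pos: [0.4721, -0.3254, 0.2105]
tool_rot: [-3.141, -0.0, 0.947]
contact_force: [-0.0, -1.0, -0.8]
opening: 0.0918
grip_force: 0.0
```

Request:
{"api": "move_arm", "payload": {
  "motion": [
    [0.45,0.19,0.03,0,0,-0.03],
    [0.891,0.384,0.052,0,0,-0.054]
  ]
}}

```text
time: 1.15
tool_pos: [0.5554, -0.2759, 0.2053]
tool_rot: [-3.141, 0.0, 1.116]
contact_force: [0.9, -0.5, 0.4]
opening: 0.0915
grip_force: 0.0
```

Request:
{"api": "move_arm", "payload": {
  "motion": [
    [0.4,0.26,0.03,0,0,-0.03],
    [0.813,0.53,0.052,0,0,-0.054],
    [0.813,0.53,0.052,0,0,-0.054],
    [0.813,0.53,0.052,0,0,-0.054]
  ]
}}

```text
time: 1.65
tool_pos: [0.6372, -0.2275, 0.1999]
tool_rot: [-3.14, 0.0, 1.283]
contact_force: [-0.8, -1.2, 0.1]
opening: 0.0916
grip_force: 0.0
```

```bash
python3 - <<'E'
from h import *
c=cam('wrist'); save(c,'w1.png'); P=cloud(c); hsv=cv2.cvtColor(c['image'],cv2.COLOR_RGB2HSV)
s=robot.observe(); print(s['tool_pos'],s['tool_rot'],s['contact_force'])
Z=P[...,2]; m=((Z>.046)&(Z<.053)&(np.hypot(P[...,0]-.637,P[...,1]+.226)<.05)).astype(np.uint8)
p=P[m>0]; r=cv2.minAreaRect(p[:,:2].astype(np.float32)); print(len(p),r,np.median(p[:,2]))
m=(Z>.055)&(Z<.062)&(np.hypot(P[...,0]-.637,P[...,1]+.226)<.05); print('bush',P[m].mean(0) if m.any() else 0)
E
```

```text
[ 0.6369268  -0.22807085  0.20027682] [-3.14070732e+00  2.72941856e-04  1.28188057e+00] [-0.63744747 -0.87878699  0.87724091]
2981 ((0.6371263861656189, -0.2249840348958969), (0.06223577260971069, 0.04206560552120209), 74.36180877685547) 0.050611006430285654
bush [ 0.63727219 -0.22451419  0.05894526]
```

View pics/w1.png

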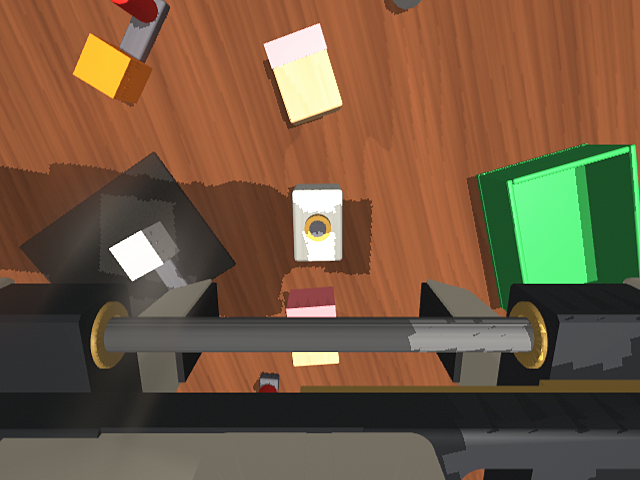

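The view shows the housing at px (318,225) between the fingers, with clear space on its finger sides.

```bash
python3 - <<'E'
from h import *
p=np.array([.6372,-.2246,.0])
A=pose(p+[0,0,.024],down(1.298)); B=pose(p+[0,0,.17],down(1.298)); N=pose([.6766,.060,.17],down(np.pi/2+.03))
plan(A,B,N)
E
```

```text
([0.017, -0.003, 0.881, -0.0, 0.0, -0.003], 2)
([0.017, -0.003, 0.881, -0.0, 0.0, -0.003], 2)
--
([-0.0, 0.0, -0.73, 0.0, -0.0, 0.0], 2)
([-0.0, 0.0, -0.73, 0.0, -0.0, 0.0], 2)
--
([0.949, -0.129, 0.0, 0.0, 0.0, -0.032], 2)
([0.957, -0.033, 0.0, 0.0, 0.0, -0.032], 2)
([0.956, 0.064, 0.0, -0.0, 0.0, -0.032], 2)
--
```

Request:
{"api": "move_arm", "payload": {
  "motion": [
    [0.017,-0.003,0.44,0,0,-0.003],
    [0.017,-0.003,0.88,0,0,-0.003]
  ]
}}

```text
time: 1.95
tool_pos: [0.6372, -0.2271, 0.1127]
tool_rot: [3.14, 0.001, 1.29]
contact_force: [-0.4, -0.1, 0.3]
opening: 0.0921
grip_force: 0.0
```

Request:
{"api": "move_arm", "payload": {
  "motion": [
    [0.017,-0.003,0.44,0,0,-0.003],
    [0.017,-0.003,0.7,0,0,-0.003],
    [0.017,-0.003,0.88,0,0,-0.003],
    [0.017,-0.003,0.88,0,0,-0.003],
    [0.017,-0.003,0.88,0,0,-0.003]
  ]
}}

```text
time: 2.58
tool_pos: [0.6388, -0.2248, 0.0261]
tool_rot: [3.139, 0.001, 1.301]
contact_force: [0.1, -0.8, -0.7]
opening: 0.0919
grip_force: 0.0
```

Request:
{"api": "move_arm", "payload": {
  "motion": [
    [0,0,0,0,0,0],
    [0,0,0,0,0,0],
    [0,0,0,0,0,0],
    [0,0,0,0,0,0],
    [0,0,0,0,0,0],
    [0,0,0,0,0,0]
  ],
  "fingers": -1,
  "newtons": 30
}}

```text
time: 3.32
tool_pos: [0.6378, -0.224, 0.0245]
tool_rot: [-3.141, 0.0, 1.302]
contact_force: [-1.2, 0.7, 0.6]
opening: 0.042
grip_force: 30.0
```

Gripped at 42 mm. I lift and carry it to beside the nest, then measure the nest and shaft with the wrist camera on the way.

Request:
{"api": "move_arm", "payload": {
  "motion": [
    [0,0,-0.4,0,0,0],
    [0,0,-0.73,0,0,0]
  ]
}}

```text
time: 3.58
tool_pos: [0.6378, -0.2239, 0.0977]
tool_rot: [-3.14, -0.0, 1.302]
contact_force: [0.1, -0.4, -3.5]
opening: 0.0417
grip_force: 30.0
```

Request:
{"api": "move_arm", "payload": {
  "motion": [
    [0,0,-0.4,0,0,0],
    [0,0,-0.73,0,0,0]
  ]
}}

```text
time: 3.82
tool_pos: [0.6379, -0.224, 0.1714]
tool_rot: [-3.141, -0.0, 1.302]
contact_force: [0.3, -0.2, -2.9]
opening: 0.0418
grip_force: 30.0
```

Request:
{"api": "move_arm", "payload": {
  "motion": [
    [0.47,-0.06,0,0,0,-0.016],
    [0.95,-0.13,0,0,0,-0.032]
  ]
}}

```text
time: 4.08
tool_pos: [0.6506, -0.1285, 0.1702]
tool_rot: [-3.141, -0.0, 1.402]
contact_force: [-0.2, -0.0, -3.4]
opening: 0.0418
grip_force: 30.0
```

Request:
{"api": "move_arm", "payload": {
  "motion": [
    [0.47,-0.016,0,0,0,-0.016],
    [0.957,-0.033,0,0,0,-0.032],
    [0.957,-0.033,0,0,0,-0.032],
    [0.957,-0.033,0,0,0,-0.032]
  ]
}}

```text
time: 4.58
tool_pos: [0.6633, -0.0343, 0.1698]
tool_rot: [-3.14, 0.001, 1.503]
contact_force: [-0.2, -0.7, -2.9]
opening: 0.0417
grip_force: 30.0
```

```bash
python3 - <<'E'
from h import *
c=cam('wrist'); save(c,'w2.png'); dump(c,'w2.pkl'); P=cloud(c); hsv=cv2.cvtColor(c['image'],cv2.COLOR_RGB2HSV)
s=robot.observe(); print(s['tool_pos'],s['tool_rot'],s['opening'])
Z=P[...,2]
m=((Z>.064)&(Z<.072)&(abs(P[...,0]-.677)<.055)&(abs(P[...,1]-.127)<.06))
p=P[m]; r=cv2.minAreaRect(p[:,:2].astype(np.float32)); print(len(p),r,np.median(p[:,2]))
g=m&(hsv[...,0]>15)&(hsv[...,0]<35)&(hsv[...,1]>100)
p=P[g]; r=cv2.minAreaRect(p[:,:2].astype(np.float32)); print(len(p),r,np.median(p[:,2]))
E
```

```text
[ 0.66330538 -0.03499373  0.16999301] [-3.14067290e+00  4.91732570e-04  1.50208224e+00] 0.042032303682829585
2703 ((0.6780892014503479, 0.10519639402627945), (0.0702652782201767, 0.03481375426054001), 2.0565028190612793) 0.06877768126451561
687 ((0.6779156923294067, 0.1051703542470932), (0.06990903615951538, 0.03481197729706764), 2.0217244625091553) 0.06839941400205884
```

View pics/w2.png

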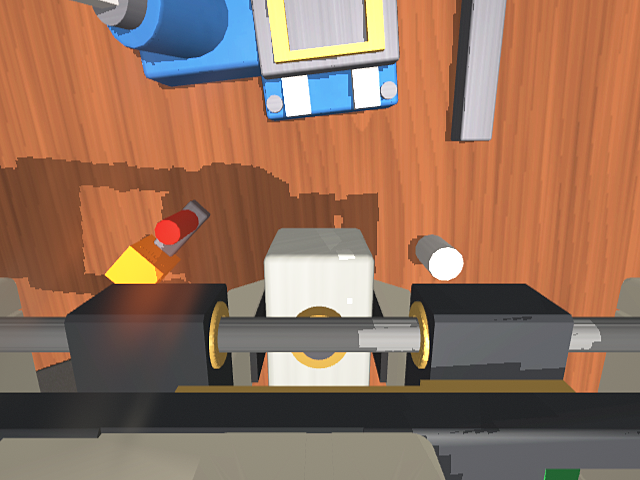

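Request:
{"api": "move_arm", "payload": {
  "motion": [
    [0.3,0.02,0,0,0,-0.015],
    [0.6,0.04,0,0,0,-0.034],
    [0.6,0.04,0,0,0,-0.034],
    [0.6,0.04,0,0,0,-0.034]
  ]
}}

```text
time: 5.12
tool_pos: [0.6716, 0.0239, 0.1703]
tool_rot: [-3.141, 0.001, 1.608]
contact_force: [-0.9, 0.1, -3.2]
opening: 0.0418
grip_force: 30.0
```

```bash
python3 - <<'E'
from h import *
c=cam('wrist'); save(c,'w3.png'); dump(c,'w3.pkl'); P=cloud(c); hsv=cv2.cvtColor(c['image'],cv2.COLOR_RGB2HSV)
s=robot.observe(); print(s['tool_pos'],s['tool_rot'],s['opening'])
Z=P[...,2]
near=(abs(P[...,0]-.677)<.06)&(abs(P[...,1]-.127)<.07)
g=near&(Z>.063)&(Z<.073)&(hsv[...,0]>15)&(hsv[...,0]<35)&(hsv[...,1]>100)
p=P[g]; r=cv2.minAreaRect(p[:,:2].astype(np.float32)); print('brass',len(p),r,np.median(p[:,2]))
f=near&(Z>.056)&(Z<.063)
p=P[f]; print('floor z',np.median(p[:,2]))
Rz=R.from_euler('z',2.0,degrees=True).as_matrix()
q=P[g]@Rz; # slide axes
for a in (0,1): print('slide axis',a,np.percentile(q[:,a],[.5,99.5]))
k=f&(abs((P@Rz)[...,0]-np.median(q[:,0]))<.03)&(abs((P@Rz)[...,1]-np.mean(np.percentile(q[:,1],[1,99])))<.04)
qq=(P@Rz)[k]; print('floor ext',np.percentile(qq[:,0],[1,99]),np.percentile(qq[:,1],[1,99]))
E
```

```text
[0.67157277 0.02379032 0.17035537] [-3.14128119e+00  5.31692584e-04  1.60756378e+00] 0.041900782434478624
brass 948 ((0.6769199967384338, 0.12817449867725372), (0.07009398192167282, 0.07965005189180374), 2.1505963802337646) 0.06833754558058869
floor z 0.06080542642432901
slide axis 0 [0.64602332 0.71568772]
slide axis 1 [0.06462682 0.1442199 ]
floor ext [0.63905389 0.69811984] [0.06981798 0.14057858]
```

View pics/w3.png

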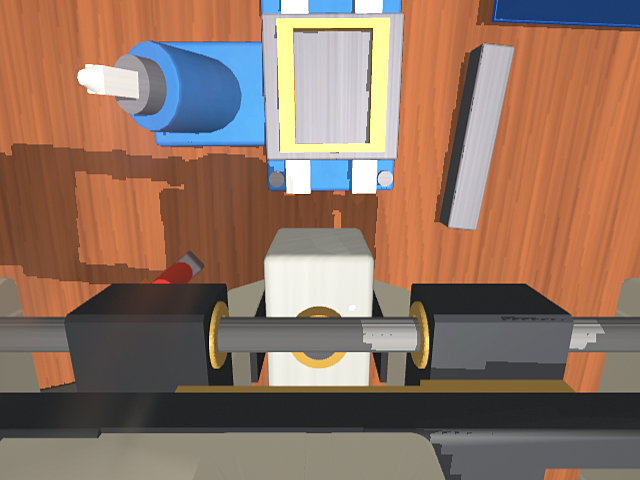

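The view shows the nest frame at px (332,85) and the shaft tip at px (82,78). I place the housing now.

```bash
python3 - <<'E'
from h import *
a=down(1.6075)
plan(pose([.677,.1292,.17],a),pose([.677,.1292,.100],a),pose([.677,.1292,.0855],a))
c=load('w3.pkl'); P=cloud(c); hsv=cv2.cvtColor(c['image'],cv2.COLOR_RGB2HSV)
sy=np.radians(2.1); ax=np.array([-np.sin(.47)*np.cos(sy),-np.sin(.47)*np.sin(sy),np.cos(.47)])
ey=np.array([-np.sin(sy),np.cos(sy),0]); ex=np.cross(ey,ax)
B=np.stack([ex,ey,ax],1)
w=P[20:130,70:180].reshape(-1,3); h=hsv[20:130,70:180].reshape(-1,3); k=(h[:,1]<60)&(w[:,2]>.06)&(w[:,2]<.2); q=w[k]@B
print(len(q),'axial',np.percentile(q[:,2],[1,25,50,75,99]))
t=q[:,2].max(); print('tip',w[k][np.argmax(q[:,2])])
for lo in np.arange(-.04,0,.004):
    s=q[(q[:,2]>t+lo)&(q[:,2]<=t+lo+.004)]
    if len(s)>3: print(round(lo,3),len(s),np.round(s.min(0),4),np.round(s.max(0),4))
E
```

```text
([0.526, 0.046, 0.001, -0.0, 0.0, 0.0], 1)
([0.526, 0.046, 0.002, -0.0, 0.0, 0.0], 1)
--
([0.0, 0.0, 0.7, -0.0, -0.0, -0.0], 2)
--
([0.0, 0.0, 0.145, -0.0, -0.0, -0.0], 1)
--
3515 axial [-0.18110989 -0.17057528 -0.16931777 -0.15418532 -0.14147398]
tip [0.54803587 0.11979918 0.12308624]
-0.04 311 [ 0.544   0.0858 -0.1803] [ 0.5628  0.1159 -0.1763]
-0.036 303 [ 0.5471  0.0858 -0.1763] [ 0.5629  0.1153 -0.1723]
-0.032 1309 [ 0.5314  0.0857 -0.1722] [ 0.5629  0.1177 -0.1683]
-0.028 169 [ 0.5387  0.094  -0.1682] [ 0.5544  0.1142 -0.1643]
-0.024 168 [ 0.5506  0.094  -0.1641] [ 0.554   0.1078 -0.1603]
-0.02 189 [ 0.5484  0.094  -0.1603] [ 0.5543  0.1079 -0.1563]
-0.016 186 [ 0.5457  0.094  -0.1563] [ 0.5546  0.1077 -0.1523]
-0.012 288 [ 0.5387  0.0939 -0.1523] [ 0.5544  0.1094 -0.1483]
-0.008 282 [ 0.5394  0.0942 -0.1483] [ 0.5545  0.1087 -0.1443]
-0.004 218 [ 0.5422  0.0967 -0.1443] [ 0.5521  0.1064 -0.1404]
```

The shaft flats are aligned with the slide axes. Placing the housing.

Request:
{"api": "move_arm", "payload": {
  "motion": [
    [0.52,0.046,0,0,0,0],
    [0.85,0.075,0,0,0,0]
  ]
}}

```text
time: 5.42
tool_pos: [0.676, 0.1107, 0.1705]
tool_rot: [3.142, -0.0, 1.607]
contact_force: [0.2, -0.2, -3.0]
opening: 0.0421
grip_force: 30.0
```

Request:
{"api": "move_arm", "payload": {
  "motion": [
    [0.2,0.017,0,0,0,0],
    [0.2,0.017,0,0,0,0],
    [0.2,0.017,0.35,0,0,0],
    [0.2,0.017,0.6,0,0,0],
    [0.2,0.017,0.7,0,0,0],
    [0.2,0.017,0.7,0,0,0],
    [0.2,0.017,0.7,0,0,0]
  ]
}}

```text
time: 6.3
tool_pos: [0.6776, 0.1303, 0.102]
tool_rot: [3.139, 0.0, 1.609]
contact_force: [-0.0, 0.7, -3.1]
opening: 0.0415
grip_force: 30.0
```

```bash
python3 - <<'E'
from h import *
plan(pose([.677,.1292,.0855],down(1.6075)))
E
```

```text
([-0.01, -0.007, 0.165, 0.001, 0.0, 0.001], 1)
--
```

Request:
{"api": "move_arm", "payload": {
  "motion": [
    [-0.01,-0.005,0.08,0,0,0],
    [-0.01,-0.005,0.14,0,0,0],
    [-0.01,-0.005,0.16,0,0,0],
    [-0.01,-0.005,0.165,0,0,0],
    [-0.01,-0.005,0.165,0,0,0]
  ]
}}

```text
time: 6.92
tool_pos: [0.6762, 0.1297, 0.0845]
tool_rot: [3.142, 0.0, 1.61]
contact_force: [-3.9, -0.7, 2.6]
opening: 0.0414
grip_force: 30.0
```

Request:
{"api": "move_arm", "payload": {
  "motion": [
    [0,0,0.003,0,0,0],
    [0,0,0.003,0,0,0],
    [0,0,0.003,0,0,0],
    [0,0,0.003,0,0,0]
  ],
  "fingers": 0.26
}}

```text
time: 7.42
tool_pos: [0.6764, 0.1297, 0.0837]
tool_rot: [3.141, 0.0, 1.61]
contact_force: [0.6, 0.3, -0.4]
opening: 0.058
grip_force: 0.0
```

Request:
{"api": "move_arm", "payload": {
  "motion": [
    [0,0,-0.3,0,0,0],
    [0,0,-0.7,0,0,0],
    [0,0,-0.9,0,0,0]
  ]
}}

```text
time: 7.8
tool_pos: [0.6772, 0.1298, 0.1764]
tool_rot: [3.138, -0.0, 1.61]
contact_force: [0.2, -0.2, -1.0]
opening: 0.0577
grip_force: 0.0
```

```bash
python3 - <<'E'
from h import *
c=cam('top'); dump(c,'top1.pkl'); P=cloud(c); s=robot.observe(); print(s['time'],s['tool_pos'])
h=np.array([.4768,-.2075,0]); yaw=np.radians(-77.5)+np.pi
d=down(yaw)
plan(pose([.60,-.06,.17],down(1.65)),pose([.45,-.20,.17],d))
E
```

```text
7.85 [0.67800658 0.12988247 0.17876912]
([-0.933, -0.427, 0.041, 0.001, -0.0, -0.006], 2)
([-0.925, -0.446, 0.042, 0.001, -0.0, -0.006], 2)
--
([-0.638, -0.803, -0.0, 0.0, 0.0, -0.022], 2)
([-0.581, -0.845, 0.0, 0.0, 0.0, -0.022], 2)
--
```

Request:
{"api": "move_arm", "payload": {
  "motion": [
    [-0.47,-0.21,0.02,0,0,0],
    [-0.93,-0.43,0.04,0,0,-0.006]
  ],
  "fingers": 0.4
}}

```text
time: 8.1
tool_pos: [0.6362, 0.0345, 0.1689]
tool_rot: [-3.141, 0.0, 1.63]
contact_force: [0.4, -0.7, 0.1]
opening: 0.0641
grip_force: 0.0
```

```bash
python3 - <<'E'
from h import *
c=cam('wrist'); P=cloud(c); dump(c,'w4.pkl'); s=robot.observe(); print(s['time'],s['tool_pos'])
Z=P[...,2]; near=(abs(P[...,0]-.677)<.05)&(abs(P[...,1]-.128)<.06)
m=near&(Z>.104)&(Z<.114); p=P[m]; print('top',len(p),np.median(p[:,2]) if len(p) else 0,cv2.minAreaRect(p[:,:2].astype(np.float32)) if len(p) else 0)
A=np.c_[p[:,:2],np.ones(len(p))]; print('tilt',np.linalg.lstsq(A,p[:,2],rcond=None)[0][:2])
m=near&(Z>.116)&(Z<.122); print('bush',P[m].mean(0) if m.any() else 0)
E
```

```text
8.15 [0.63387613 0.02848165 0.16857362]
top 7638 0.11072647845000154 ((0.6766027808189392, 0.12839460372924805), (0.042322512716054916, 0.06211726367473602), 2.1728837490081787)
tilt [0.01034109 0.00137941]
bush [0.67636114 0.12831099 0.11905573]
```

Request:
{"api": "move_arm", "payload": {
  "motion": [
    [-0.46,-0.22,0.02,0,0,0],
    [-0.925,-0.446,0.04,0,0,-0.006]
  ]
}}

```text
time: 8.4
tool_pos: [0.5971, -0.0607, 0.1651]
tool_rot: [-3.141, 0.0, 1.649]
contact_force: [-0.1, -0.5, 0.2]
opening: 0.0642
grip_force: 0.0
```

Request:
{"api": "move_arm", "payload": {
  "motion": [
    [-0.32,-0.4,0,0,0,-0.01],
    [-0.64,-0.8,0,0,0,-0.022]
  ]
}}

```text
time: 8.65
tool_pos: [0.5216, -0.1308, 0.1651]
tool_rot: [-3.141, -0.0, 1.717]
contact_force: [0.3, -0.5, -0.3]
opening: 0.064
grip_force: 0.0
```

Request:
{"api": "move_arm", "payload": {
  "motion": [
    [-0.29,-0.42,0,0,0,-0.01],
    [-0.58,-0.845,0,0,0,-0.022],
    [-0.58,-0.845,0,0,0,-0.022],
    [-0.58,-0.845,0,0,0,-0.022]
  ]
}}

```text
time: 9.15
tool_pos: [0.448, -0.1993, 0.1656]
tool_rot: [3.141, -0.0, 1.785]
contact_force: [0.1, 0.5, 0.3]
opening: 0.0641
grip_force: 0.0
```

```bash
python3 - <<'E'
from h import *
c=cam('wrist'); P=cloud(c); save(c,'w5.png'); dump(c,'w5.pkl'); s=robot.observe(); print(s['time'],s['tool_pos'],s['tool_rot'])
Z=P[...,2]; near=(np.hypot(P[...,0]-.477,P[...,1]+.2075)<.035)
m=near&(Z>.038)&(Z<.05); p=P[m]; r=cv2.minAreaRect(p[:,:2].astype(np.float32)); print('hub',len(p),r,np.median(p[:,2]))
hsv=cv2.cvtColor(c['image'],cv2.COLOR_RGB2HSV)
m=(np.hypot(P[...,0]-.489,P[...,1]+.261)<.03)&(Z>.058)&(Z<.07); print('grip',m.sum(),P[m].mean(0) if m.any() else 0)
m=(Z>.002)&(Z<.007)&(hsv[...,2]<80)&(hsv[...,1]<120); p=P[m]; print('mat',len(p),cv2.minAreaRect(p[:,:2].astype(np.float32)))
E
```

```text
9.2 [ 0.44836673 -0.19896131  0.16561035] [3.14114420e+00 2.42775179e-05 1.78580689e+00]
hub 1913 ((0.4769752025604248, -0.20636162161827087), (0.0341290719807148, 0.034280821681022644), 11.875885963439941) 0.044742177131187166
grip 13 [ 0.48519404 -0.25128735  0.05924062]
mat 13049 ((0.44573158025741577, -0.20964962244033813), (0.1691531240940094, 0.1288856863975525), 16.060726165771484)
```

Housing sits right in the nest. Now the crank hub.

```bash
python3 - <<'E'
from h import *
d=down(1.778); plan(pose([.477,-.2064,.10],d),pose([.477,-.2064,.016],d))
E
```

```text
([-0.134, 0.264, 0.656, 0.0, 0.0, 0.002], 2)
--
([0.0, 0.0, 0.84, 0.0, 0.0, -0.0], 2)
--
```

Request:
{"api": "move_arm", "payload": {
  "motion": [
    [-0.07,0.14,0.3,0,0,0],
    [-0.134,0.264,0.65,0,0,0.002],
    [-0.134,0.264,0.65,0,0,0.002]
  ]
}}

```text
time: 9.57
tool_pos: [0.4762, -0.2051, 0.0983]
tool_rot: [-3.138, -0.004, 1.781]
contact_force: [0.4, 0.0, 0.4]
opening: 0.0644
grip_force: 0.0
```

Request:
{"api": "move_arm", "payload": {
  "motion": [
    [0,0,0.4,0,0,0],
    [0,0,0.7,0,0,0],
    [0,0,0.84,0,0,0],
    [0,0,0.84,0,0,0],
    [0,0,0.84,0,0,0]
  ]
}}

```text
time: 10.2
tool_pos: [0.4773, -0.2073, 0.0181]
tool_rot: [3.14, 0.002, 1.78]
contact_force: [-0.2, -0.2, 0.6]
opening: 0.0637
grip_force: 0.0
```

Request:
{"api": "move_arm", "payload": {
  "motion": [
    [0,0,0,0,0,0],
    [0,0,0,0,0,0],
    [0,0,0,0,0,0],
    [0,0,0,0,0,0]
  ],
  "fingers": -1,
  "newtons": 35
}}

```text
time: 10.7
tool_pos: [0.4765, -0.207, 0.0169]
tool_rot: [3.141, 0.0, 1.779]
contact_force: [-0.1, 0.2, 2.0]
opening: 0.0338
grip_force: 35.0
```

```bash
cat >> h.py <<'E'
sy=np.radians(2.1); ax=np.array([-np.sin(.47)*np.cos(sy),-np.sin(.47)*np.sin(sy),np.cos(.47)])
ey=np.array([-np.sin(sy),np.cos(sy),0]); ex=np.cross(ey,ax); B=np.stack([ex,ey,ax],1)
C=B@np.array([.5473,.1013,-.1695]); RT=np.stack([ey,ex,-ax],1)
E
python3 - <<'E'
from h import *
print(C,C+.028*ax,np.linalg.det(RT))
T=cur(); L=T.copy(); L[2,3]=.165
f=lambda h:pose(C+ax*(.0129+h)-.0005*ey,RT)
plan(L,f(.085),f(.04))
E
```

```text
[0.56062827 0.12192538 0.09674384] [0.54795597 0.12146071 0.12170775] 1.0
([-0.0, 0.0, -0.74, 0.0, 0.0, -0.0], 2)
([-0.0, 0.0, -0.74, 0.0, 0.0, -0.0], 2)
--
([0.779, 0.267, -0.048, -0.037, -0.003, 0.013], 2)
([0.789, 0.238, -0.026, -0.037, -0.003, 0.013], 2)
([0.798, 0.206, -0.008, -0.037, -0.003, 0.013], 2)
([0.806, 0.172, 0.006, -0.037, -0.003, 0.013], 2)
--
([0.0, 0.0, 0.45, -0.0, -0.0, -0.0], 1)
--
```

Request:
{"api": "move_arm", "payload": {
  "motion": [
    [0,0,-0.35,0,0,0],
    [0,0,-0.74,0,0,0]
  ]
}}

```text
time: 10.95
tool_pos: [0.4754, -0.2063, 0.0904]
tool_rot: [-3.139, -0.002, 1.779]
contact_force: [0.9, 0.2, -2.3]
opening: 0.0339
grip_force: 35.0
```

Request:
{"api": "move_arm", "payload": {
  "motion": [
    [0,0,-0.4,0,0,0],
    [0,0,-0.74,0,0,0]
  ]
}}

```text
time: 11.2
tool_pos: [0.476, -0.2066, 0.1656]
tool_rot: [-3.141, -0.001, 1.779]
contact_force: [0.1, -0.4, -4.3]
opening: 0.0338
grip_force: 35.0
```

Request:
{"api": "move_arm", "payload": {
  "motion": [
    [0.39,0.13,-0.02,-0.018,-0.0015,0.006],
    [0.78,0.267,-0.048,-0.037,-0.003,0.013]
  ]
}}

```text
time: 11.45
tool_pos: [0.4859, -0.1241, 0.1692]
tool_rot: [3.024, 0.006, 1.736]
contact_force: [0.3, 0.1, -3.9]
opening: 0.034
grip_force: 35.0
```

Request:
{"api": "move_arm", "payload": {
  "motion": [
    [0.39,0.12,-0.013,-0.018,-0.0015,0.006],
    [0.789,0.238,-0.026,-0.037,-0.003,0.013]
  ]
}}

```text
time: 11.7
tool_pos: [0.4955, -0.0419, 0.1738]
tool_rot: [2.908, 0.008, 1.695]
contact_force: [0.6, 0.3, -3.4]
opening: 0.0338
grip_force: 35.0
```

Request:
{"api": "move_arm", "payload": {
  "motion": [
    [0.4,0.1,-0.004,-0.018,-0.0015,0.006],
    [0.798,0.206,-0.008,-0.037,-0.003,0.013]
  ]
}}

```text
time: 11.95
tool_pos: [0.505, 0.0397, 0.1785]
tool_rot: [2.792, 0.006, 1.654]
contact_force: [-0.0, -0.6, -4.0]
opening: 0.0342
grip_force: 35.0
```

Request:
{"api": "move_arm", "payload": {
  "motion": [
    [0.4,0.09,0.003,-0.018,-0.0015,0.006],
    [0.806,0.172,0.006,-0.037,-0.003,0.013],
    [0.806,0.172,0.006,-0.037,-0.003,0.013],
    [0.806,0.172,0.006,-0.037,-0.003,0.013]
  ]
}}

```text
time: 12.45
tool_pos: [0.5148, 0.12, 0.1832]
tool_rot: [2.678, -0.001, 1.614]
contact_force: [-0.2, 0.2, -3.6]
opening: 0.0341
grip_force: 35.0
```

```bash
python3 - <<'E'
from h import *
s=robot.observe(); print(s['time'],s['tool_pos'],s['tool_rot'],s['contact_force'],s['opening'])
f=lambda h:pose(C+ax*(.0129+h)-.0005*ey,RT)
plan(f(.036))
c=cam('wrist'); save(c,'w6.png'); dump(c,'w6.pkl')
E
```

```text
12.45 [0.51478847 0.12002538 0.18319539] [ 2.67789116e+00 -5.54888210e-04  1.61405623e+00] [-0.16456363  0.24336217 -3.56346626] 0.03407884381391635
([-0.005, 0.021, 0.489, -0.002, -0.001, 0.002], 1)
--
```

View pics/w6.png

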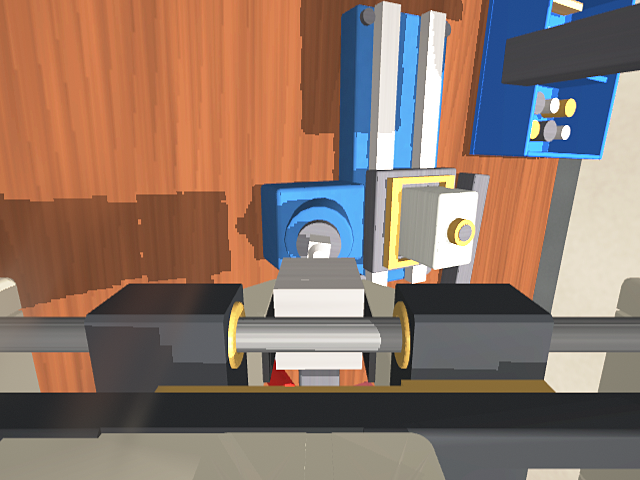

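The view shows the collar and shaft at px (318,242), in line with the hub centre at column 319, and the housing in its nest at px (440,230). I check the axis numerically from this frame and move to just above the tip.

```bash
python3 - <<'E'
from h import *
c=load('w6.pkl'); P=cloud(c); hsv=cv2.cvtColor(c['image'],cv2.COLOR_RGB2HSV)
w=P[200:258,270:360].reshape(-1,3); h=hsv[200:258,270:360].reshape(-1,3); q=(w-C)@B; k=(h[:,1]<70)&(np.hypot(q[:,0],q[:,1])<.03)
q=q[k]
for lo,hi in ((-.003,.003),(.005,.012),(.012,.019),(.019,.03)):
    s=q[(q[:,2]>lo)&(q[:,2]<hi)]
    if len(s): print(lo,len(s),np.round(s.min(0)*1e3,1),np.round(s.max(0)*1e3,1),np.median(s[:,2]))
s=q[(q[:,2]>-.003)&(q[:,2]<.003)]; A=np.c_[2*s[:,:2],np.ones(len(s))]
s=q[(q[:,2]>.006)&(q[:,2]<.019)]; print(cv2.minAreaRect((s[:,:2]*1000).astype(np.float32)))
E
```

```text
-0.003 885 [-17.6  -8.9  -3. ] [13.7 16.6  2.8] -0.00016687568844702907
0.005 49 [-7.4  6.5  5.3] [ 5.6  8.4 11.8] 0.0085340163185636
0.012 53 [-7.8  6.5 12.1] [ 5.5  8.3 18.8] 0.01573367570495301
0.019 328 [-9.  -2.2 19. ] [ 6.   8.3 29. ] 0.023329447945165643
((-1.0905795097351074, 7.303894996643066), (0.6751525402069092, 13.536916732788086), 82.99900817871094)
```

Request:
{"api": "move_arm", "payload": {
  "motion": [
    [0,0.02,0.25,0,0,0.002],
    [0,0.02,0.48,0,0,0.002],
    [0,0.02,0.48,0,0,0.002],
    [0,0.02,0.48,0,0,0.002]
  ]
}}

```text
time: 13.0
tool_pos: [0.5389, 0.1204, 0.1423]
tool_rot: [2.676, -0.004, 1.606]
contact_force: [-0.2, 0.1, -3.4]
opening: 0.0337
grip_force: 35.0
```

```bash
python3 - <<'E'
from h import *
s=robot.observe(); print(s['contact_force'])
T=cur(); print('tool in shaft frame mm',(T[:3,3]-C)@B*1e3)
f=lambda h:pose(C+ax*(.0129+h)-.0005*ey,RT)
plan(f(0))
E
```

```text
[-0.16892816  0.09115286 -3.43314078]
tool in shaft frame mm [ 1.22761331 -0.76757673 50.50128273]
([0.002, -0.011, 0.376, -0.001, -0.001, -0.001], 1)
--
```

Request:
{"api": "move_arm", "payload": {
  "motion": [
    [0.005,-0.018,0.05,0,0,0.02],
    [0.005,-0.018,0.1,0,0,0.02],
    [0.005,-0.018,0.14,0,0,0.02],
    [0.005,-0.018,0.17,0,0,0.02],
    [0.005,-0.018,0.2,0,0,0.02]
  ]
}}

```text
time: 13.62
tool_pos: [0.5459, 0.122, 0.123]
tool_rot: [2.677, -0.032, 1.552]
contact_force: [-1.4, -0.1, -3.5]
opening: 0.0342
grip_force: 35.0
```

Request:
{"api": "move_arm", "payload": {
  "motion": [
    [0,0,0.04,0,0,0],
    [0,0,0.08,0,0,0],
    [0,0,0.12,0,0,0],
    [0,0,0.15,0,0,0],
    [0,0,0.17,0,0,0],
    [0,0,0.17,0,0,0]
  ]
}}

```text
time: 14.38
tool_pos: [0.5535, 0.1223, 0.1076]
tool_rot: [2.678, -0.032, 1.551]
contact_force: [-1.6, 0.5, -6.7]
opening: 0.0341
grip_force: 35.0
```

```bash
python3 - <<'E'
from h import *
s=robot.observe(); print(s['contact_force'],s['torque'])
T=cur(); print('tool in shaft frame mm',(T[:3,3]-C)@B*1e3)
E
```

```text
[-1.64509779  0.51304176 -6.72890461] [-0.02308625  0.91841495 -0.01368726]
tool in shaft frame mm [-1.39191155  0.61201584 12.87866442]
```

The crank is fully down. I release, retract along the axis and move over the grip.

Request:
{"api": "move_arm", "payload": {
  "motion": [
    [0,0,0,0,0,0],
    [0,0,0,0,0,0],
    [0,0,0,0,0,0]
  ],
  "fingers": 0.2
}}

```text
time: 14.75
tool_pos: [0.5548, 0.1224, 0.109]
tool_rot: [2.674, -0.032, 1.552]
contact_force: [-0.4, -0.7, 0.1]
opening: 0.0542
grip_force: 0.0
```

Request:
{"api": "move_arm", "payload": {
  "motion": [
    [0,0,-0.3,0,0,0],
    [0,0,-0.65,0,0,0],
    [0,0,-0.65,0,0,0]
  ]
}}

```text
time: 15.12
tool_pos: [0.5257, 0.1213, 0.1689]
tool_rot: [2.671, -0.033, 1.552]
contact_force: [0.7, -0.6, 0.4]
opening: 0.0549
grip_force: 0.0
```

```bash
python3 - <<'E'
from h import *
s=robot.observe(); print(s['time'],s['contact_force'])
T=cur(); print('tool in shaft frame mm',(T[:3,3]-C)@B*1e3)
c=cam('wrist'); dump(c,'w7.pkl'); P=cloud(c); q=(P-C)@B*1e3
m=(abs(q[...,2]-40)<3)&(np.hypot(q[...,0],q[...,1])<30); print('hub',m.sum(),cv2.minAreaRect(q[m][:,:2].astype(np.float32)),np.median(q[m][:,2]))
m=(abs(q[...,2]-59)<4)&(np.hypot(q[...,0],q[...,1])<80); print('grip',m.sum(),q[m].mean(0) if m.any() else 0)
m=(abs(q[...,2]-12)<3)&(abs(q[...,0])<20)&(q[...,1]<-20)&(q[...,1]>-50); print('arm',m.sum(),q[m].mean(0) if m.any() else 0)
c=cam('scene'); dump(c,'scene1.pkl'); Q=cloud(c)
m=(abs(Q[...,0]-.685)<.03)&(abs(Q[...,1]-.245)<.04)&(Q[...,2]>.135)&(Q[...,2]<.235); p=Q[m]; print('ram',len(p),np.percentile(p,[1,50,99],axis=0))
v,u=np.nonzero(m); print(u.min(),u.max(),v.min(),v.max())
m=(abs(Q[...,0]-.677)<.04)&(abs(Q[...,1]-.128)<.05)&(Q[...,2]>.104)&(Q[...,2]<.114); p=Q[m]; print('housing',len(p),cv2.minAreaRect(p[:,:2].astype(np.float32)))
m=(abs(Q[...,0]-.677)<.04)&(abs(Q[...,1]-.128)<.05)&(Q[...,2]>.115)&(Q[...,2]<.122); print('bush',m.sum(),Q[m].mean(0))
cv2.imwrite('pics/s1.png',cv2.resize(c['image'][220:330,350:510,::-1],(800,550),interpolation=cv2.INTER_CUBIC))
E
```

```text
15.125 [ 0.68094081 -0.61059968  0.3981148 ]
tool in shaft frame mm [ 1.52532945  0.64768457 80.20887298]
hub 3142 ((-3.5447616577148438, -2.5355777740478516), (35.516334533691406, 34.05729675292969), 81.95441436767578) 41.07848139941024
grip 184 [-10.05829359 -54.4933008   55.4596118 ]
arm 217 [ -5.87415375 -36.54161743   9.88680698]
ram 483 [[0.66364245 0.23262489 0.14493256]
 [0.68579835 0.24322407 0.18663376]
 [0.69019832 0.25962686 0.22819482]]
437 457 238 269
housing 338 ((0.681103527545929, 0.12816426157951355), (0.04611310362815857, 0.061784472316503525), 0.7852769494056702)
bush 53 [0.67998564 0.12786769 0.1169202 ]
```

View pics/s1.png

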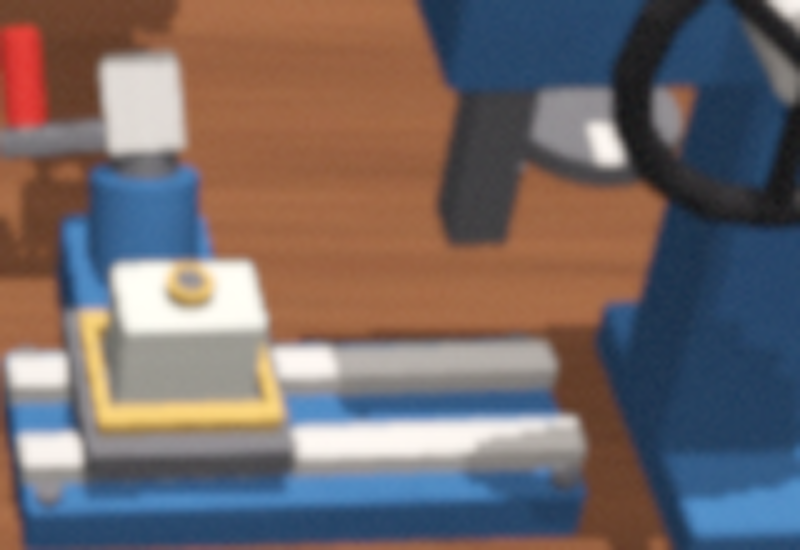

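The scene crop shows the crank seated on the shaft at crop px (145,110), and the ram bar's lower end at crop px (478,235). Ram minus nest gives about 118 mm of travel, or about 708° of crank. Planning the grip grasp and winding circle.

```bash
cat > wind.py <<'E'
from h import *
O=np.array([-1.2,.6])/1e3; v0=.055*np.array([-np.sin(np.radians(6)),-np.cos(np.radians(6))])
def G(phi,h=.022):
    a=-np.radians(phi); M=np.array([[np.cos(a),-np.sin(a)],[np.sin(a),np.cos(a)]])
    return C+B@np.r_[O+M@v0,h]
def rows(T,p0,p1,n):
    r=[]
    for p in np.linspace(p0,p1,n+1)[1:]:
        d=T[:3,:3].T@(G(p)-G(p0)); r.append([round(float(x)*10,2) for x in d]+[0,0,0])
    print(p0,p1,r)
E
python3 - <<'E'
from wind import *
T=cur(); U=(B.T@T[:3,:3]); print('tool x in shaft frame',U[:,0].round(3),'z',U[:,2].round(3))
A=pose(G(0,.078),T[:3,:3]); D=pose(G(0),T[:3,:3]); plan(A,D)
for p in range(0,720,120): rows(T,p,p+120,8)
E
```

```text
tool x in shaft frame [0.064 0.998 0.003] z [-0.003  0.004 -1.   ]
([-0.549, -0.032, 0.001, -0.0, -0.0, 0.0], 1)
--
([-0.002, 0.002, 0.56, -0.0, -0.0, 0.0], 1)
--
0 120 [[0.02, -0.14, 0.0, 0, 0, 0], [0.08, -0.27, 0.0, 0, 0, 0], [0.18, -0.38, 0.0, 0, 0, 0], [0.29, -0.46, 0.0, 0, 0, 0], [0.43, -0.51, 0.0, 0, 0, 0], [0.57, -0.53, 0.0, 0, 0, 0], [0.71, -0.5, 0.0, 0, 0, 0], [0.84, -0.44, 0.0, 0, 0, 0]]
120 240 [[0.11, 0.09, 0.0, 0, 0, 0], [0.19, 0.21, 0.0, 0, 0, 0], [0.24, 0.34, -0.0, 0, 0, 0], [0.26, 0.49, -0.0, 0, 0, 0], [0.23, 0.63, -0.0, 0, 0, 0], [0.17, 0.76, -0.0, 0, 0, 0], [0.08, 0.87, -0.0, 0, 0, 0], [-0.04, 0.95, -0.0, 0, 0, 0]]
240 360 [[-0.13, 0.05, -0.0, 0, 0, 0], [-0.28, 0.06, -0.0, 0, 0, 0], [-0.42, 0.04, -0.0, 0, 0, 0], [-0.55, -0.02, -0.0, 0, 0, 0], [-0.66, -0.11, -0.0, 0, 0, 0], [-0.74, -0.23, -0.0, 0, 0, 0], [-0.79, -0.37, -0.0, 0, 0, 0], [-0.81, -0.51, -0.0, 0, 0, 0]]
360 480 [[0.02, -0.14, 0.0, 0, 0, 0], [0.08, -0.27, 0.0, 0, 0, 0], [0.18, -0.38, 0.0, 0, 0, 0], [0.29, -0.46, 0.0, 0, 0, 0], [0.43, -0.51, 0.0, 0, 0, 0], [0.57, -0.53, 0.0, 0, 0, 0], [0.71, -0.5, 0.0, 0, 0, 0], [0.84, -0.44, 0.0, 0, 0, 0]]
480 600 [[0.11, 0.09, 0.0, 0, 0, 0], [0.19, 0.21, 0.0, 0, 0, 0], [0.24, 0.34, -0.0, 0, 0, 0], [0.26, 0.49, -0.0, 0, 0, 0], [0.23, 0.63, -0.0, 0, 0, 0], [0.17, 0.76, -0.0, 0, 0, 0], [0.08, 0.87, -0.0, 0, 0, 0], [-0.04, 0.95, -0.0, 0, 0, 0]]
600 720 [[-0.13, 0.05, -0.0, 0, 0, 0], [-0.28, 0.06, -0.0, 0, 0, 0], [-0.42, 0.04, -0.0, 0, 0, 0], [-0.55, -0.02, -0.0, 0, 0, 0], [-0.66, -0.11, -0.0, 0, 0, 0], [-0.74, -0.23, -0.0, 0, 0, 0], [-0.79, -0.37, -0.0, 0, 0, 0], [-0.81, -0.51, -0.0, 0, 0, 0]]
```

Request:
{"api": "move_arm", "payload": {
  "motion": [
    [-0.55,-0.03,0,0,0,0],
    [-0.55,-0.03,0,0,0,0],
    [-0.55,-0.03,0.25,0,0,0],
    [-0.55,-0.03,0.5,0,0,0],
    [-0.55,-0.03,0.56,0,0,0],
    [-0.55,-0.03,0.56,0,0,0]
  ]
}}

```text
time: 15.98
tool_pos: [0.5458, 0.0678, 0.1123]
tool_rot: [2.678, -0.032, 1.552]
contact_force: [0.7, 0.2, -0.3]
opening: 0.0549
grip_force: 0.0
```

Request:
{"api": "move_arm", "payload": {
  "motion": [
    [0,0,0,0,0,0],
    [0,0,0,0,0,0],
    [0,0,0,0,0,0],
    [0,0,0,0,0,0],
    [0,0,0,0,0,0]
  ],
  "fingers": -1,
  "newtons": 12
}}

```text
time: 16.6
tool_pos: [0.546, 0.0672, 0.1131]
tool_rot: [2.677, -0.032, 1.551]
contact_force: [-1.2, -0.2, 1.1]
opening: 0.0197
grip_force: 12.0
```

```bash
python3 - <<'E'
from wind import *
T=cur(); print((T[:3,3]-C)@B*1e3,(G(0)-C)@B*1e3, robot.observe()['contact_force'])
c=cam('wrist'); dump(c,'w8.pkl')
E
```

```text
[ -7.43542912 -54.11511224  22.12935599] [ -6.94906548 -54.09870425  22.        ] [-1.18244824 -0.19201819  1.14200732]
```

Grip held (19.7 mm). I wind the first 120° and check the forces.

Request:
{"api": "move_arm", "payload": {
  "motion": [
    [0.02,-0.14,0,0,0,0],
    [0.08,-0.27,0,0,0,0],
    [0.18,-0.38,0,0,0,0],
    [0.29,-0.46,0,0,0,0],
    [0.43,-0.51,0,0,0,0],
    [0.57,-0.53,0,0,0,0],
    [0.71,-0.5,0,0,0,0],
    [0.84,-0.44,0,0,0,0]
  ]
}}

```text
time: 17.65
tool_pos: [0.5027, 0.1536, 0.0966]
tool_rot: [2.696, -0.026, 1.55]
contact_force: [-16.9, 2.0, 8.0]
opening: 0.0199
grip_force: 12.0
```

```bash
python3 - <<'E'
from wind import *
s=robot.observe();T=cur(); print((T[:3,3]-C)@B*1e3,(G(120)-C)@B*1e3, s['contact_force']@B,s['torque'],s['opening'])
c=cam('wrist'); dump(c,'w9.pkl'); P=cloud(c); q=(P-C)@B*1e3
m=(abs(q[...,2]-40)<4)&(np.hypot(q[...,0],q[...,1])<30); print('hub top',m.sum(),np.median(q[m][:,2]) if m.any() else 0)
Q=cloud(cam('scene')); m=(abs(Q[...,0]-.677)<.04)&(abs(Q[...,1]-.16)<.07)&(Q[...,2]>.104)&(Q[...,2]<.114); p=Q[m]; print('housing',len(p),cv2.minAreaRect(p[:,:2].astype(np.float32)))
E
```

```text
[-50.64596215  33.8156011   25.53733183] [-45.69593469  32.92818888  22.        ] [-11.39371459   2.66023528  14.74960448] [0.25461493 2.03874555 0.06882988] 0.019927938374705093
hub top 0 0
housing 334 ((0.6786068081855774, 0.14456702768802643), (0.045323558151721954, 0.062381017953157425), 2.2649195194244385)
```

```bash
python3 - <<'E'
from wind import *
s=robot.observe();T=cur(); print(s['time'],(T[:3,3]-C)@B*1e3, s['contact_force']@B,s['qpos'])
c=cam('scene'); w=load('w9.pkl')
a=cv2.resize(c['image'][190:310,340:480,::-1],(560,480),interpolation=cv2.INTER_CUBIC); b=cv2.resize(w['image'][:,:,::-1],(640,480))[:, 100:540]
b=cv2.resize(b,(400,436)); a=cv2.resize(a,(400,343)); o=np.zeros((436,800,3),np.uint8); o[:,:400]=b; o[:343,400:]=a; cv2.imwrite('pics/m.png',o)
E
```

```text
17.75 [-49.99485505  34.73752976  25.56722429] [-12.35560944   5.16704173  10.9500484 ] [ 0.19342329  0.34557634  2.07371348 -0.24022562  0.28714502  0.43467767]
```

View pics/m.png

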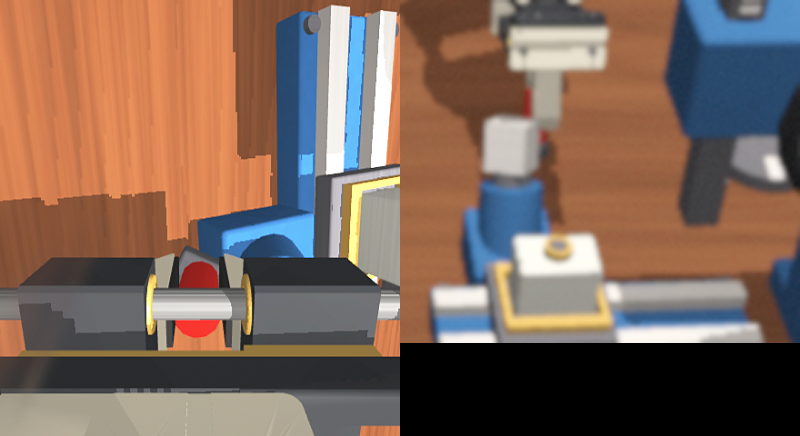

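The view shows the sleeve held between the fingers at left px (198,300). Joint 5 is at its lower limit (0.287), which is what pushed the tool off the circle. I'll release, retract, and regrip with the fingers closing along the slide's y so the tool can stand nearly vertical.

Request:
{"api": "move_arm", "payload": {
  "motion": [
    [0,0,0,0,0,0],
    [0,0,0,0,0,0],
    [0,0,0,0,0,0]
  ],
  "fingers": -0.09
}}

```text
time: 18.18
tool_pos: [0.5075, 0.1536, 0.0991]
tool_rot: [2.687, -0.029, 1.55]
contact_force: [-8.1, 0.6, 0.1]
opening: 0.0412
grip_force: 3.4
```

Request:
{"api": "move_arm", "payload": {
  "motion": [
    [0,0,-0.15,0,0,0],
    [0,0,-0.3,0,0,0],
    [0,0,-0.45,0,0,0],
    [0,0,-0.6,0,0,0],
    [0,0,-0.6,0,0,0]
  ]
}}

```text
time: 18.8
tool_pos: [0.4833, 0.1529, 0.1558]
tool_rot: [2.68, -0.03, 1.55]
contact_force: [0.9, -0.5, -0.1]
opening: 0.042
grip_force: 0.0
```

```bash
cat >> wind.py <<'E'
t=.1; tz=np.cos(t)*np.array([0,0,-1])+np.sin(t)*np.array([np.cos(sy),np.sin(sy),0])
ty=ey; tx=np.cross(ty,tz); RW=np.stack([tx,ty,tz],1)   # tool x toward -x
PZ=robot.pinch_z
def W(phi,hp=.040,R0=RW):
    "TCP so the pinch point is on the grip axis, hp above crank underside"
    return G(phi,hp)+PZ*R0[:,2]
E
python3 - <<'E'
from wind import *
s=robot.observe();T=cur(); print(s['time'],(T[:3,3]-C)@B*1e3, s['contact_force']@B,s['qpos'])
print(RW.round(3))
print('W111',W(111),W(111)+[0,0,.075])
plan(pose(W(111)+[0,0,.075],RW),pose(W(111),RW))
E
```

```text
18.8 [-41.13251734  33.79337172  87.09788312] [ 0.71218312 -0.55258641 -0.46979065] [ 0.20006878  0.20225785  2.06184188 -0.17291631  0.42564051  0.3686874 ]
[[-0.994 -0.037  0.1  ]
 [-0.036  0.999  0.004]
 [-0.1    0.    -0.995]]
W111 [0.49873219 0.14524242 0.09096317] [0.49873219 0.14524242 0.16596317]
([-0.07, 0.186, -0.024, 0.095, 0.088, -0.514], 9)
--
([0.075, 0.0, 0.746, -0.0, 0.0, -0.0], 2)
--
```

```bash
python3 - <<'E'
from wind import *
c=cam('wrist'); P=cloud(c); q=(P-C)@B*1e3; hsv=cv2.cvtColor(c['image'],cv2.COLOR_RGB2HSV)
red=((hsv[...,0]<6)|(hsv[...,0]>174))&(hsv[...,1]>150)&(q[...,2]>0)&(q[...,2]<80)&(np.hypot(q[...,0],q[...,1])<90)
m=red; p=q[m]; print(m.sum(),np.percentile(p,[1,50,99],axis=0).round(1))
t=p[p[:,2]>np.percentile(p[:,2],99)-3]; print('top',len(t),t.mean(0).round(1),t.min(0).round(1),t.max(0).round(1))
m=(abs(q[...,2]-40)<3)&(np.hypot(q[...,0],q[...,1])<32)&~red; 
if m.sum()>20: print('hub',m.sum(),cv2.minAreaRect(q[m][:,:2].astype(np.float32)),np.median(q[m][:,2]))
for b in (90,100,105,108,111,115,120): print(b,((G(b)-C)@B*1e3).round(1))
E
```

```text
1623 [[-59.8  17.3  18.6]
 [-50.   30.5  57.5]
 [-41.3  35.7  59.6]]
top 942 [-50.9  26.3  58.3] [-60.4  16.4  56.6] [-41.2  35.8  61.1]
hub 97 ((-16.35034942626953, 6.370738983154297), (12.603972434997559, 3.9573006629943848), 65.87047576904297) 39.59452634963555
90 [-55.9   6.3  22. ]
100 [-54.1  15.8  22. ]
105 [-52.5  20.3  22. ]
108 [-51.4  23.   22. ]
111 [-50.2  25.6  22. ]
115 [-48.3  28.9  22. ]
120 [-45.7  32.9  22. ]
```

Request:
{"api": "move_arm", "payload": {
  "motion": [
    [-0.07,0.186,-0.024,0.01,0.01,-0.06],
    [-0.07,0.186,-0.024,0.02,0.02,-0.12],
    [-0.07,0.186,-0.024,0.03,0.03,-0.18],
    [-0.07,0.186,-0.024,0.042,0.04,-0.24],
    [-0.07,0.186,-0.024,0.055,0.05,-0.3],
    [-0.07,0.186,-0.024,0.066,0.062,-0.36],
    [-0.07,0.186,-0.024,0.078,0.072,-0.42],
    [-0.07,0.186,-0.024,0.088,0.082,-0.48],
    [-0.07,0.186,-0.024,0.095,0.088,-0.514],
    [-0.07,0.186,-0.024,0.095,0.088,-0.514],
    [-0.07,0.186,-0.024,0.095,0.088,-0.514]
  ],
  "fingers": 0.1
}}

```text
time: 20.23
tool_pos: [0.4983, 0.1451, 0.1636]
tool_rot: [-3.141, 0.096, -3.108]
contact_force: [-1.0, 0.2, 0.9]
opening: 0.0504
grip_force: 0.0
```

```bash
python3 - <<'E'
from wind import *
s=robot.observe();T=cur(); print(s['time'],T[:3,3],s['contact_force'],s['qpos'])
U=RW.T@T[:3,:3]; print(R.from_matrix(U).as_rotvec())
plan(pose(W(111),RW))
T=pose(W(0),RW)
rows(T,111,231,8);rows(T,231,351,8);rows(T,351,471,8);rows(T,471,591,8);rows(T,591,711,8)
E
```

```text
20.225 [0.49826376 0.1451297  0.16364766] [-1.03692205  0.2047425   0.93630674] [ 0.14241195  0.34323912  1.71633378 -0.0130309   0.98714248 -1.45520016]
[0.00081561 0.00446688 0.00313079]
([0.065, 0.001, 0.724, -0.0, -0.001, -0.001], 2)
--
111 231 [[-0.08, 0.12, -0.03, 0, 0, 0], [-0.18, 0.21, -0.07, 0, 0, 0], [-0.3, 0.27, -0.12, 0, 0, 0], [-0.43, 0.3, -0.17, 0, 0, 0], [-0.56, 0.29, -0.22, 0, 0, 0], [-0.69, 0.24, -0.27, 0, 0, 0], [-0.8, 0.16, -0.31, 0, 0, 0], [-0.89, 0.05, -0.34, 0, 0, 0]]
231 351 [[-0.06, -0.13, -0.02, 0, 0, 0], [-0.08, -0.27, -0.03, 0, 0, 0], [-0.07, -0.41, -0.03, 0, 0, 0], [-0.03, -0.55, -0.01, 0, 0, 0], [0.05, -0.67, 0.02, 0, 0, 0], [0.15, -0.76, 0.06, 0, 0, 0], [0.27, -0.82, 0.11, 0, 0, 0], [0.4, -0.85, 0.16, 0, 0, 0]]
351 471 [[0.13, 0.01, 0.05, 0, 0, 0], [0.26, 0.06, 0.1, 0, 0, 0], [0.37, 0.14, 0.14, 0, 0, 0], [0.46, 0.25, 0.18, 0, 0, 0], [0.51, 0.38, 0.2, 0, 0, 0], [0.54, 0.52, 0.21, 0, 0, 0], [0.53, 0.66, 0.2, 0, 0, 0], [0.48, 0.8, 0.19, 0, 0, 0]]
471 591 [[-0.08, 0.12, -0.03, 0, 0, 0], [-0.18, 0.21, -0.07, 0, 0, 0], [-0.3, 0.27, -0.12, 0, 0, 0], [-0.43, 0.3, -0.17, 0, 0, 0], [-0.56, 0.29, -0.22, 0, 0, 0], [-0.69, 0.24, -0.27, 0, 0, 0], [-0.8, 0.16, -0.31, 0, 0, 0], [-0.89, 0.05, -0.34, 0, 0, 0]]
591 711 [[-0.06, -0.13, -0.02, 0, 0, 0], [-0.08, -0.27, -0.03, 0, 0, 0], [-0.07, -0.41, -0.03, 0, 0, 0], [-0.03, -0.55, -0.01, 0, 0, 0], [0.05, -0.67, 0.02, 0, 0, 0], [0.15, -0.76, 0.06, 0, 0, 0], [0.27, -0.82, 0.11, 0, 0, 0], [0.4, -0.85, 0.16, 0, 0, 0]]
```

Request:
{"api": "move_arm", "payload": {
  "motion": [
    [0.03,0,0.35,0,0,0],
    [0.065,0,0.6,0,0,0],
    [0.065,0,0.72,0,0,0],
    [0.065,0,0.72,0,0,0],
    [0.065,0,0.72,0,0,0]
  ]
}}

```text
time: 20.85
tool_pos: [0.4996, 0.1451, 0.0928]
tool_rot: [-3.141, 0.098, -3.106]
contact_force: [0.0, -0.0, 0.4]
opening: 0.0505
grip_force: 0.0
```

Request:
{"api": "move_arm", "payload": {
  "motion": [
    [0,0,0,0,0,0],
    [0,0,0,0,0,0],
    [0,0,0,0,0,0],
    [0,0,0,0,0,0]
  ],
  "fingers": -1,
  "newtons": 12
}}

```text
time: 21.35
tool_pos: [0.4989, 0.145, 0.092]
tool_rot: [-3.141, 0.096, -3.106]
contact_force: [0.1, 0.5, 0.0]
opening: 0.0198
grip_force: 12.0
```

Request:
{"api": "move_arm", "payload": {
  "motion": [
    [-0.08,0.12,-0.03,0,0,0],
    [-0.18,0.21,-0.07,0,0,0],
    [-0.3,0.27,-0.12,0,0,0],
    [-0.43,0.3,-0.17,0,0,0],
    [-0.56,0.29,-0.22,0,0,0],
    [-0.69,0.24,-0.27,0,0,0],
    [-0.8,0.16,-0.31,0,0,0],
    [-0.89,0.05,-0.34,0,0,0]
  ]
}}

```text
time: 22.35
tool_pos: [0.584, 0.1548, 0.1349]
tool_rot: [3.141, 0.095, -3.105]
contact_force: [-6.3, 0.5, 3.3]
opening: 0.0196
grip_force: 12.0
```

```bash
python3 - <<'E'
from wind import *
s=robot.observe();T=cur(); print(s['time'],(T[:3,3]-W(231))@B*1e3,s['contact_force']@B,s['torque'],s['qpos'])
Q=cloud(cam('scene')); m=(abs(Q[...,0]-.677)<.04)&(abs(Q[...,1]-.17)<.08)&(Q[...,2]>.104)&(Q[...,2]<.114); p=Q[m]; print('housing',len(p),cv2.minAreaRect(p[:,:2].astype(np.float32)))
E
```

```text
22.35 [1.04325558 1.39132767 0.38502002] [-4.06839584  0.68416709  5.75929724] [ 0.18025516  1.08108508 -0.03480546] [ 0.13700325  0.51830652  1.51535174 -0.01059824  1.01348429 -1.46556776]
housing 337 ((0.6788198947906494, 0.1639750450849533), (0.04421791806817055, 0.062170494347810745), 3.9256646633148193)
```

Request:
{"api": "move_arm", "payload": {
  "motion": [
    [-0.06,-0.13,-0.02,0,0,0],
    [-0.08,-0.27,-0.03,0,0,0],
    [-0.07,-0.41,-0.03,0,0,0],
    [-0.03,-0.55,-0.01,0,0,0],
    [0.05,-0.67,0.02,0,0,0],
    [0.15,-0.76,0.06,0,0,0],
    [0.27,-0.82,0.11,0,0,0],
    [0.4,-0.85,0.16,0,0,0]
  ]
}}

```text
time: 23.4
tool_pos: [0.5498, 0.0665, 0.1157]
tool_rot: [-3.141, 0.1, -3.106]
contact_force: [-0.9, 4.5, 5.8]
opening: 0.0196
grip_force: 12.1
```

Request:
{"api": "move_arm", "payload": {
  "motion": [
    [0.13,0.01,0.05,0,0,0],
    [0.26,0.06,0.1,0,0,0],
    [0.37,0.14,0.14,0,0,0],
    [0.46,0.25,0.18,0,0,0],
    [0.51,0.38,0.2,0,0,0],
    [0.54,0.52,0.21,0,0,0],
    [0.53,0.66,0.2,0,0,0],
    [0.49,0.8,0.18,0,0,0]
  ]
}}

```text
time: 24.4
tool_pos: [0.4992, 0.1453, 0.0918]
tool_rot: [-3.14, 0.096, -3.105]
contact_force: [3.8, -5.4, -0.3]
opening: 0.02
grip_force: 12.0
```

Request:
{"api": "move_arm", "payload": {
  "motion": [
    [-0.08,0.12,-0.03,0,0,0],
    [-0.18,0.21,-0.07,0,0,0],
    [-0.3,0.27,-0.12,0,0,0],
    [-0.43,0.3,-0.17,0,0,0],
    [-0.56,0.29,-0.22,0,0,0],
    [-0.69,0.24,-0.27,0,0,0],
    [-0.8,0.16,-0.31,0,0,0],
    [-0.89,0.05,-0.34,0,0,0]
  ]
}}

```text
time: 25.4
tool_pos: [0.5844, 0.1541, 0.1349]
tool_rot: [3.141, 0.096, -3.105]
contact_force: [-5.3, 2.0, 4.1]
opening: 0.0197
grip_force: 12.0
```

```bash
python3 - <<'E'
from wind import *
s=robot.observe();T=cur(); print(s['time'],(T[:3,3]-W(591))@B*1e3,s['contact_force']@B)
c=cam('scene'); dump(c,'scene2.pkl'); Q=cloud(c); m=(abs(Q[...,0]-.677)<.05)&(abs(Q[...,1]-.22)<.06)&(Q[...,2]>.104)&(Q[...,2]<.114); p=Q[m]; print('housing',len(p),cv2.minAreaRect(p[:,:2].astype(np.float32)))
hsv=cv2.cvtColor(c['image'],cv2.COLOR_RGB2HSV); V=hsv[...,2]; 
# ram edges per row
for v in range(240,268,4):
    print(v,V[v,430:462].tolist())
E
```

```text
25.4 [1.39657988 0.67673511 0.24171136] [-2.8347905   2.16249949  6.04380829]
housing 338 ((0.6760953664779663, 0.22372965514659882), (0.044537775218486786, 0.06319864094257355), 0.9022437930107117)
240 [158, 160, 160, 160, 158, 160, 159, 159, 159, 155, 142, 108, 70, 56, 55, 62, 67, 67, 68, 66, 66, 67, 67, 66, 64, 68, 80, 106, 135, 146, 147, 146]
244 [164, 163, 164, 163, 162, 164, 164, 163, 162, 150, 116, 76, 59, 57, 62, 65, 66, 65, 67, 67, 65, 67, 65, 67, 68, 76, 103, 132, 144, 146, 148, 148]
248 [157, 159, 158, 158, 159, 158, 158, 157, 148, 120, 83, 59, 55, 57, 65, 69, 69, 67, 68, 69, 67, 66, 67, 69, 67, 73, 91, 107, 126, 136, 143, 144]
252 [152, 149, 150, 153, 152, 152, 151, 143, 123, 87, 63, 58, 58, 65, 65, 68, 69, 67, 67, 68, 67, 68, 69, 77, 94, 99, 94, 81, 72, 71, 68, 72]
256 [157, 156, 156, 155, 154, 153, 151, 135, 98, 66, 58, 57, 66, 65, 67, 67, 66, 69, 65, 67, 67, 66, 72, 97, 130, 150, 154, 155, 154, 152, 149, 142]
260 [163, 163, 163, 162, 163, 161, 148, 111, 75, 57, 57, 61, 66, 68, 67, 66, 67, 68, 66, 67, 67, 71, 97, 131, 154, 161, 161, 160, 160, 161, 160, 161]
264 [162, 162, 162, 162, 162, 161, 157, 141, 104, 69, 61, 65, 66, 66, 64, 66, 67, 68, 69, 68, 71, 96, 130, 153, 159, 160, 159, 160, 160, 161, 160, 161]
```

```bash
python3 - <<'E'
from wind import *
c=load('scene2.pkl'); o=c['T'][:3,3]
def rx(u,v,x):
    d=c['T'][:3,:3]@np.array([(u-c['cx'])/c['f'],-(v-c['cy'])/c['f'],-1]); return o+d*(x-o[0])/d[0]
for x in (.682,.6857):
    for v,a,b in ((244,443.6,456.2),(256,441.5,453.3),(260,441,452.4)):
        A,D=rx(a,v,x),rx(b,v,x); print(x,v,A.round(4),D.round(4),'mid y',((A+D)/2)[1].round(4))
# bush & housing top by rays
hsv=cv2.cvtColor(c['image'],cv2.COLOR_RGB2HSV); Q=cloud(c)
g=(hsv[...,0]>12)&(hsv[...,0]<35)&(hsv[...,1]>80)&(Q[...,2]>.112)&(Q[...,2]<.124)&(abs(Q[...,1]-.22)<.06)&(abs(Q[...,0]-.677)<.04)
v,u=np.nonzero(g); print('bush',len(u),u.mean(),v.mean(),ray(c,u.mean(),v.mean(),.1185))
s=load('scene1.pkl')
Q=cloud(s); hsv=cv2.cvtColor(s['image'],cv2.COLOR_RGB2HSV)
g=(hsv[...,0]>12)&(hsv[...,0]<35)&(hsv[...,1]>80)&(Q[...,2]>.112)&(Q[...,2]<.124)&(abs(Q[...,1]-.128)<.06)&(abs(Q[...,0]-.677)<.04)
v,u=np.nonzero(g); print('bush0',len(u),ray(s,u.mean(),v.mean(),.1185))
T=pose(W(0),RW)
for p in (721,726,731): rows(T,591,p,9)
E
```

```text
0.682 244 [0.682  0.2346 0.2085] [0.682  0.2606 0.2087] mid y 0.2476
0.682 256 [0.682  0.2354 0.1761] [0.682  0.2602 0.1762] mid y 0.2478
0.682 260 [0.682  0.2361 0.165 ] [0.682  0.2602 0.1651] mid y 0.2482
0.6857 244 [0.6857 0.2334 0.2116] [0.6857 0.2593 0.2117] mid y 0.2463
0.6857 256 [0.6857 0.2342 0.1792] [0.6857 0.2589 0.1794] mid y 0.2465
0.6857 260 [0.6857 0.2349 0.1682] [0.6857 0.2589 0.1683] mid y 0.2469
bush 47 431.02127659574467 275.74468085106383 [0.68035141 0.22210227 0.1185    ]
bush0 33 [0.68578607 0.12695237 0.1185    ]
591 721 [[-0.06, -0.12, -0.02, 0, 0, 0], [-0.08, -0.26, -0.03, 0, 0, 0], [-0.07, -0.4, -0.03, 0, 0, 0], [-0.04, -0.53, -0.01, 0, 0, 0], [0.03, -0.65, 0.01, 0, 0, 0], [0.13, -0.74, 0.05, 0, 0, 0], [0.24, -0.81, 0.09, 0, 0, 0], [0.36, -0.84, 0.14, 0, 0, 0], [0.49, -0.85, 0.19, 0, 0, 0]]
591 726 [[-0.06, -0.13, -0.02, 0, 0, 0], [-0.08, -0.27, -0.03, 0, 0, 0], [-0.07, -0.41, -0.03, 0, 0, 0], [-0.03, -0.55, -0.01, 0, 0, 0], [0.05, -0.67, 0.02, 0, 0, 0], [0.15, -0.76, 0.06, 0, 0, 0], [0.27, -0.82, 0.11, 0, 0, 0], [0.4, -0.85, 0.16, 0, 0, 0], [0.54, -0.84, 0.21, 0, 0, 0]]
591 731 [[-0.06, -0.13, -0.02, 0, 0, 0], [-0.08, -0.28, -0.03, 0, 0, 0], [-0.07, -0.43, -0.03, 0, 0, 0], [-0.02, -0.57, -0.01, 0, 0, 0], [0.07, -0.69, 0.03, 0, 0, 0], [0.18, -0.78, 0.07, 0, 0, 0], [0.31, -0.83, 0.12, 0, 0, 0], [0.44, -0.85, 0.17, 0, 0, 0], [0.58, -0.83, 0.22, 0, 0, 0]]
```

Request:
{"api": "move_arm", "payload": {
  "motion": [
    [-0.06,-0.13,-0.02,0,0,0],
    [-0.08,-0.28,-0.03,0,0,0],
    [-0.07,-0.43,-0.03,0,0,0],
    [-0.02,-0.57,-0.01,0,0,0],
    [0.07,-0.69,0.03,0,0,0],
    [0.18,-0.78,0.07,0,0,0],
    [0.31,-0.83,0.12,0,0,0],
    [0.44,-0.85,0.17,0,0,0],
    [0.58,-0.83,0.22,0,0,0],
    [0.58,-0.83,0.22,0,0,0],
    [0.58,-0.83,0.22,0,0,0]
  ]
}}

```text
time: 26.82
tool_pos: [0.5313, 0.0683, 0.1066]
tool_rot: [-3.141, 0.097, -3.106]
contact_force: [1.3, 5.5, 0.6]
opening: 0.0194
grip_force: 12.0
```

```bash
python3 - <<'E'
from wind import *
s=robot.observe();T=cur(); print(s['time'],(T[:3,3]-W(731))@B*1e3,s['contact_force']@B,s['qpos'])
c=cam('scene'); dump(c,'scene3.pkl'); Q=cloud(c); m=(abs(Q[...,0]-.677)<.05)&(abs(Q[...,1]-.24)<.06)&(Q[...,2]>.104)&(Q[...,2]<.114); p=Q[m]; r=cv2.minAreaRect(p[:,:2].astype(np.float32)); print('housing',len(p),r, np.percentile(p,[1,99],axis=0))
print('axial of release: ',(T[:3,3]-C)@B*1e3)
a=cv2.resize(c['image'][200:320,370:530,::-1],(800,600),interpolation=cv2.INTER_CUBIC); cv2.imwrite('pics/s3.png',a)
E
```

```text
26.825 [ 0.64500158 -0.50240749  0.52561016] [ 1.66791564  5.41289798 -0.13724422] [-0.01827328  0.44145861  1.74559195  0.00669314  0.8577164  -1.62880379]
housing 331 ((0.6753244400024414, 0.24720250070095062), (0.04674093797802925, 0.062064290046691895), 1.4438444375991821) [[0.65308263 0.21678608 0.10423225]
 [0.69737758 0.27776677 0.11347537]]
axial of release:  [-23.4338123  -52.49916907  22.99785607]
```

View pics/s3.png

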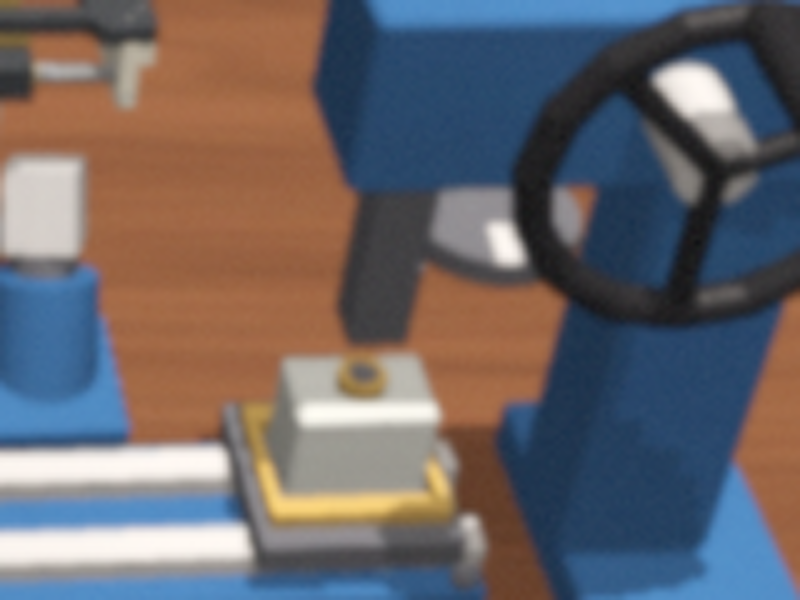

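The view shows the bush at crop px (362,375) just in front of and below the ram's end at (375,335). Numerically the nest is at y 0.2472 against the ram's 0.2463–0.248, so it is centred. Now I let the grip go, retract along the shaft axis, and regrip the hub.

```bash
python3 - <<'E'
from wind import *
T=cur(); A=T.copy(); A[:3,3]+=ax*.06
RH=RT@R.from_rotvec([0,0,np.radians(17)]).as_matrix()
H=lambda h:pose(C+B@np.r_[O,h],RH)
plan(A,H(.085))
E
```

```text
([0.219, -0.0, -0.559, 0.0, 0.0, 0.0], 1)
--
([-0.2, 0.531, -0.1, -0.111, -0.082, 0.586], 11)
--
```

Request:
{"api": "move_arm", "payload": {
  "motion": [
    [0,0,0,0,0,0],
    [0,0,0,0,0,0],
    [0,0,0,0,0,0]
  ],
  "fingers": -0.3
}}

```text
time: 27.25
tool_pos: [0.5311, 0.0677, 0.1067]
tool_rot: [-3.14, 0.096, -3.106]
contact_force: [0.8, 0.2, -0.0]
opening: 0.0318
grip_force: 0.0
```

Request:
{"api": "move_arm", "payload": {
  "motion": [
    [0.07,0,-0.18,0,0,0],
    [0.15,0,-0.38,0,0,0],
    [0.22,0,-0.56,0,0,0],
    [0.22,0,-0.56,0,0,0]
  ]
}}

```text
time: 27.75
tool_pos: [0.5045, 0.0672, 0.1626]
tool_rot: [-3.14, 0.1, -3.105]
contact_force: [0.7, -0.4, -0.2]
opening: 0.0323
grip_force: 0.0
```

Request:
{"api": "move_arm", "payload": {
  "motion": [
    [-0.02,0.05,-0.01,-0.01,-0.008,0.055],
    [-0.04,0.1,-0.02,-0.02,-0.015,0.11],
    [-0.06,0.15,-0.03,-0.031,-0.023,0.165],
    [-0.08,0.2,-0.04,-0.042,-0.031,0.22],
    [-0.1,0.25,-0.05,-0.052,-0.038,0.275],
    [-0.12,0.3,-0.06,-0.062,-0.046,0.33],
    [-0.14,0.35,-0.07,-0.073,-0.054,0.385],
    [-0.16,0.42,-0.08,-0.083,-0.062,0.44],
    [-0.18,0.47,-0.09,-0.094,-0.07,0.495],
    [-0.2,0.53,-0.1,-0.104,-0.077,0.55],
    [-0.2,0.53,-0.1,-0.111,-0.082,0.586],
    [-0.2,0.53,-0.1,-0.111,-0.082,0.586]
  ],
  "fingers": 0.2
}}

```text
time: 29.25
tool_pos: [0.5207, 0.1213, 0.1718]
tool_rot: [2.69, -0.131, 1.345]
contact_force: [-0.1, -0.9, 0.8]
opening: 0.0551
grip_force: 0.0
```

```bash
python3 - <<'E'
from wind import *
s=robot.observe();T=cur(); print(s['time'],(T[:3,3]-C)@B*1e3,s['contact_force'],s['qpos'])
c=cam('wrist'); P=cloud(c); q=(P-C)@B*1e3
m=(abs(q[...,2]-40)<3)&(np.hypot(q[...,0],q[...,1])<30); print('hub',m.sum(),cv2.minAreaRect(q[m][:,:2].astype(np.float32)),np.median(q[m][:,2]))
m=(abs(q[...,2]-59)<3)&(np.hypot(q[...,0],q[...,1])<80); print('grip',m.sum(),q[m].mean(0) if m.any() else 0)
RH=RT@R.from_rotvec([0,0,np.radians(17)]).as_matrix()
H=lambda h:pose(C+B@np.r_[O,h],RH)
plan(H(.0135))
E
```

```text
29.25 [-1.59548151  0.82756316 85.03256106] [-0.06631774 -0.85881714  0.75491114] [ 0.10377798  0.21554973  1.98734163 -0.06718469  0.47167607  0.41259863]
hub 3397 ((-1.7253875732421875, 0.05225944519042969), (34.488853454589844, 34.02073287963867), 72.23717498779297) 39.92481354978508
grip 806 [-17.94461244 -51.08610762  58.08512926]
([0.0, 0.002, 0.716, -0.0, 0.0, 0.002], 2)
--
```

Request:
{"api": "move_arm", "payload": {
  "motion": [
    [0,0,0.3,0,0,0.003],
    [0,0,0.55,0,0,0.003],
    [0,0,0.71,0,0,0.003],
    [0,0,0.71,0,0,0.003],
    [0,0,0.71,0,0,0.003]
  ]
}}

```text
time: 29.92
tool_pos: [0.5534, 0.122, 0.1096]
tool_rot: [2.69, -0.136, 1.334]
contact_force: [-0.3, 0.2, -0.0]
opening: 0.0549
grip_force: 0.0
```

Request:
{"api": "move_arm", "payload": {
  "motion": [
    [0,0,0,0,0,0],
    [0,0,0,0,0,0],
    [0,0,0,0,0,0],
    [0,0,0,0,0,0]
  ],
  "fingers": -1,
  "newtons": 35
}}

```text
time: 30.42
tool_pos: [0.552, 0.1224, 0.1088]
tool_rot: [2.692, -0.135, 1.334]
contact_force: [-4.4, 2.5, 3.7]
opening: 0.034
grip_force: 35.0
```

```bash
python3 - <<'E'
from wind import *
s=robot.observe();T=cur(); print(s['time'],(T[:3,3]-C)@B*1e3,s['contact_force'])
U=T.copy(); U[:3,3]+=ax*.06
hub=np.array([.440,-.1828]); d=down(1.778)
plan(U,pose([.44,-.1828,.17],d),pose([.44,-.1828,.08],d))
E
```

```text
30.425 [-2.23638276  0.74677747 14.66320637] [-4.36303359  2.45457732  3.71375173]
([-0.001, -0.001, -0.6, 0.0, -0.0, 0.0], 1)
--
([-0.779, 0.029, -0.125, 0.037, -0.002, -0.037], 2)
([-0.777, -0.076, -0.116, 0.037, -0.002, -0.037], 2)
([-0.763, -0.178, -0.095, 0.037, -0.002, -0.037], 2)
([-0.738, -0.275, -0.063, 0.037, -0.002, -0.037], 2)
--
([0.0, 0.0, 0.9, 0.0, 0.0, -0.0], 2)
--
```

Request:
{"api": "move_arm", "payload": {
  "motion": [
    [0,0,-0.1,0,0,0],
    [0,0,-0.22,0,0,0],
    [0,0,-0.36,0,0,0],
    [0,0,-0.55,0,0,0],
    [0,0,-0.6,0,0,0]
  ]
}}

```text
time: 31.05
tool_pos: [0.5262, 0.121, 0.1644]
tool_rot: [2.688, -0.137, 1.334]
contact_force: [0.0, -0.0, -4.3]
opening: 0.0339
grip_force: 35.0
```

Request:
{"api": "move_arm", "payload": {
  "motion": [
    [-0.39,0.015,-0.06,0.018,-0.001,-0.018],
    [-0.78,0.03,-0.125,0.037,-0.002,-0.037]
  ]
}}

```text
time: 31.3
tool_pos: [0.5044, 0.0446, 0.1648]
tool_rot: [2.796, -0.084, 1.443]
contact_force: [0.5, -0.7, -3.8]
opening: 0.0336
grip_force: 35.0
```

Request:
{"api": "move_arm", "payload": {
  "motion": [
    [-0.39,-0.04,-0.06,0.018,-0.001,-0.018],
    [-0.777,-0.076,-0.116,0.037,-0.002,-0.037]
  ]
}}

```text
time: 31.55
tool_pos: [0.4833, -0.0325, 0.1665]
tool_rot: [2.905, -0.045, 1.551]
contact_force: [1.9, -0.2, -2.5]
opening: 0.0337
grip_force: 35.0
```

Request:
{"api": "move_arm", "payload": {
  "motion": [
    [-0.38,-0.09,-0.05,0.018,-0.001,-0.018],
    [-0.763,-0.178,-0.095,0.037,-0.002,-0.037]
  ]
}}

```text
time: 31.8
tool_pos: [0.4621, -0.1087, 0.1681]
tool_rot: [3.018, -0.017, 1.664]
contact_force: [0.3, 0.4, -2.8]
opening: 0.0336
grip_force: 35.0
```

Request:
{"api": "move_arm", "payload": {
  "motion": [
    [-0.37,-0.14,-0.03,0.018,-0.001,-0.018],
    [-0.738,-0.275,-0.063,0.037,-0.002,-0.037],
    [-0.738,-0.275,-0.063,0.037,-0.002,-0.037],
    [-0.738,-0.275,-0.063,0.037,-0.002,-0.037]
  ]
}}

```text
time: 32.3
tool_pos: [0.4412, -0.1828, 0.1691]
tool_rot: [3.132, -0.005, 1.777]
contact_force: [-0.4, 0.9, -3.9]
opening: 0.0339
grip_force: 35.0
```

```bash
python3 - <<'E'
from wind import *
s=robot.observe(); print(s['time'],s['tool_pos'],s['tool_rot'],s['contact_force'],s['opening'])
d=down(1.778)
plan(pose([.44,-.1828,.08],d),pose([.44,-.1828,.0195],d))
Q=cloud(cam('scene')); m=(abs(Q[...,0]-.677)<.05)&(abs(Q[...,1]-.24)<.06)&(Q[...,2]>.104)&(Q[...,2]<.114); p=Q[m]; print(cv2.minAreaRect(p[:,:2].astype(np.float32)))
E
```

```text
32.3 [ 0.44118135 -0.18278881  0.16907141] [ 3.13169507 -0.00455268  1.77667118] [-0.3642737   0.94451935 -3.91713732] 0.03394739731108184
([-0.002, -0.02, 0.891, 0.003, -0.001, -0.0], 2)
--
([0.0, 0.0, 0.605, 0.0, 0.0, -0.0], 1)
--
((0.67570960521698, 0.24751758575439453), (0.04407130554318428, 0.06288241595029831), 3.817899465560913)
```

Request:
{"api": "move_arm", "payload": {
  "motion": [
    [0,-0.01,0.4,0.003,-0.001,0],
    [0,-0.01,0.75,0.003,-0.001,0],
    [0,-0.01,0.89,0.003,-0.001,0],
    [0,-0.01,0.89,0.003,-0.001,0]
  ]
}}

```text
time: 32.85
tool_pos: [0.441, -0.1822, 0.0801]
tool_rot: [-3.141, -0.002, 1.778]
contact_force: [0.0, -0.5, -3.5]
opening: 0.0339
grip_force: 35.0
```

Request:
{"api": "move_arm", "payload": {
  "motion": [
    [0,0,0.2,0,0,0],
    [0,0,0.4,0,0,0],
    [0,0,0.5,0,0,0],
    [0,0,0.55,0,0,0],
    [0,0,0.58,0,0,0],
    [0,0,0.6,0,0,0],
    [0,0,0.6,0,0,0],
    [0,0,0.6,0,0,0]
  ]
}}

```text
time: 33.85
tool_pos: [0.4412, -0.1829, 0.0205]
tool_rot: [3.141, -0.001, 1.778]
contact_force: [-0.5, 0.2, -3.5]
opening: 0.0338
grip_force: 35.0
```

Not yet touching; I lower it the last bit until contact.

Request:
{"api": "move_arm", "payload": {
  "motion": [
    [0,0,0.01,0,0,0],
    [0,0,0.018,0,0,0],
    [0,0,0.022,0,0,0],
    [0,0,0.022,0,0,0]
  ]
}}

```text
time: 34.35
tool_pos: [0.4412, -0.1826, 0.0193]
tool_rot: [3.141, -0.0, 1.778]
contact_force: [-3.5, 3.7, 13.3]
opening: 0.0337
grip_force: 35.0
```

Request:
{"api": "move_arm", "payload": {
  "motion": [
    [0,0,0,0,0,0],
    [0,0,0,0,0,0],
    [0,0,0,0,0,0],
    [0,0,0,0,0,0]
  ],
  "fingers": 0.3
}}

```text
time: 34.85
tool_pos: [0.4411, -0.1828, 0.0179]
tool_rot: [3.142, -0.001, 1.778]
contact_force: [0.7, -0.1, 0.5]
opening: 0.0592
grip_force: 0.0
```

Request:
{"api": "move_arm", "payload": {
  "motion": [
    [0,0,-0.3,0,0,0],
    [0,0,-0.7,0,0,0],
    [0,0,-1,0,0,0]
  ]
}}

```text
time: 35.22
tool_pos: [0.4413, -0.183, 0.1194]
tool_rot: [3.141, -0.0, 1.778]
contact_force: [1.0, -0.4, -0.1]
opening: 0.0596
grip_force: 0.0
```

Request:
{"api": "move_arm", "payload": {
  "motion": [
    [0,0,-0.5,0,0,0],
    [0,0,-0.5,0,0,0],
    [0,0,-0.5,0,0,0],
    [0,0,-0.5,0,0,0]
  ]
}}

```text
time: 35.72
tool_pos: [0.4403, -0.1825, 0.1667]
tool_rot: [-3.14, -0.003, 1.778]
contact_force: [-1.0, -0.7, 0.4]
opening: 0.0591
grip_force: 0.0
```

```bash
python3 - <<'E'
from wind import *
s=robot.observe(); print(s['time'],s['tool_pos'],s['contact_force'],s['opening'])
P=cloud(cam('wrist')); Z=P[...,2]; m=(Z>.038)&(Z<.05)&(np.hypot(P[...,0]-.44,P[...,1]+.183)<.035); p=P[m]
print('hub',len(p),cv2.minAreaRect(p[:,:2].astype(np.float32)),np.median(p[:,2])); A=np.c_[p[:,:2],np.ones(len(p))]; print('tilt',np.linalg.lstsq(A,p[:,2],rcond=None)[0][:2])
m=(Z>.055)&(Z<.07)&(np.hypot(P[...,0]-.45,P[...,1]+.237)<.03); print('grip',m.sum(),P[m].mean(0) if m.any() else 0)
Q=cloud(cam('scene')); m=(abs(Q[...,0]-.677)<.05)&(abs(Q[...,1]-.24)<.06)&(Q[...,2]>.104)&(Q[...,2]<.114); p=Q[m]; print('housing',cv2.minAreaRect(p[:,:2].astype(np.float32)))
E
```

```text
35.725 [ 0.44031413 -0.18246956  0.16671903] [-0.98032241 -0.66404975  0.43176913] 0.059129300221723545
hub 1934 ((0.4415335953235626, -0.1828266680240631), (0.03383069857954979, 0.03403999283909798), 11.395565032958984) 0.04480743618887964
tilt [ 0.00539334 -0.01654045]
grip 390 [ 0.45188206 -0.2323212   0.06240636]
housing ((0.6737282276153564, 0.24712218344211578), (0.04727012291550636, 0.06242118030786514), 3.524526357650757)
```

```bash
python3 -c "
from cell import robot
print(robot.hand_in())"
```

```text
the job is handed in; nothing more can be done
None
```

I handed the job in at about 36 s; the hand-in gave no verdict. By my last camera checks, the housing is seated in the nest within about 1–2 mm of the ram's axis along the travel, and the crank lies flat on its mat, grip up and released.

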